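Set up the bench for an emission test

ROBOT

A 6-joint arm with a two-finger parallel gripper is mounted at the origin on the work surface. World frame = base frame: x ahead of the robot, y to its left, z up, the work surface at z = 0. Lengths are in m, angles in rad, forces in N, time in s.
With the tool pointing down it reaches from about 0.375 to 0.9 m from the base axis. Payload 3.1 kg.
Tool frame: the origin (TCP) lies midway between the tips of the shut fingers; the grasp point (between the pads) lies 19 mm behind it (pinch_z is the distance from the TCP to the grasp point, in m); y points along the fingers, z is the direction in which the jaws open and shut, and the axes are right-handed (so a half turn about y gives the same grasp; the last joint's range is limited). The gripper opens to 87 mm and grips with 3 to 60 N. Pads are 19 mm wide; open, the fingers measure 117 mm over their backs; the gripper's body (75 mm by 190 mm) begins 51 mm behind the grasp point.
Start: joints at [-1.369, 0.527, 1.433, -0, 1.181, -0.178], TCP at [0.232, -0.58, 0.223] pointing down, gripper open.
Joint ranges: [-3.08, 3.08], [-0.75, 2.2], [0.22, 2.44], [-1.43, 4.57], [0, 2.65], [-2.85, 2.85]. Speed limits (rad/s): [2.79, 2.79, 3.14, 3.14, 3.14, 3.14].

INTERFACE

Orientations are given as a unit quaternion [x, y, z, w].
In Python, from rig import * gives the robot as it stands.
- The arm moves only by the tool drive_tool, never from a script. Its argument "plan" is a list of rows, each a list of 7 numbers: the shift along the tool's x, y, z in mm, then the turn, a rotation vector about the tool's x, y, z in degrees, then the finger opening in mm, from 0 to 87. A call has 1 to 10 rows; each row is the pose to reach, as a shift and turn from the pose commanded when the call began, along the tool's axes at that moment; what a row does not reach only later rows make up. A row lasts 1/10 s, in which the tool goes at most 50 mm and 8.59 degrees, less where a joint would pass 70% of its speed; a pose out of reach is approached as far as the arm can. A call with a gripper value outside its range is refused whole. The fingers move at their own pace and stop on an object; "newtons" is the grip in N (left out, the last holds). Time passes only in rows, so rows that repeat a pose let the fingers close. It gives the time, the measured TCP pose, the force and the opening at its end, in the units of the state.
- get_obs(): the state, without advancing time (a new reading comes with each control period).
- camera(name): name is "side" or "top" or "wrist"; returns the picture (420x560x3 uint8, blue, green, red); there is no depth.
- get_calibration(name): a dict with "fx", "fy", "cx", "cy" (pixels), "origin" and "rotation" of the camera in the world; the wrist camera has in their place "tool_from_camera" (4x4, takes a point from camera to tool coordinates, whose origin is the TCP and whose axes are the tool frame's). Camera axes: x right, y down, z forward; pixel columns grow to the right and rows downward; lengths in m; the calibration is good to about 2 mm. A picture is of the moment at which its call begins: read the wrist's pose just before it. get_calibration takes no time and is no camera call.
- hand_in(): hands the job in, once; it reports no verdict.
Trained networks look in the newest picture that a camera, given by its name, has taken for a name from the list of things; names that differ only in an ending like _2 or _b are one class to them, and where a whole thing is asked for, a point or a joint stands for the part that bears it (a point fixed in the world has none). Each returns a list of dicts, best first, with "conf" (0 to 1); they miss things now and then, are a little off and sometimes report something else, mostly with a low value. They report only what shows in the picture. A call takes as long as a camera call. They do not tell look-alikes from the thing itself.
- spot_in(camera, target): "location" ([column, row] in pixels, amid what is visible of it).
- mark_of(camera, target): "location" ([column, row] in pixels: a listed point, or the origin of a listed thing).
The state is a dict: "time": time; "q": joint angles; "joint_velocities": joint speeds; "joint_torque": joint torques, N m; "position": TCP position; "tool_rot": TCP orientation; "ft_force": force on the tool from outside, world axes, zero at the start; "moment": the same for the moment, N m; "grip_width": finger opening in m.
Only numpy, scipy, OpenCV 4.12 (cv2) and the standard library are available. Lean on these libraries where they do the work, as an engineer would, in place of code of your own. Each camera call takes 0.05 s, during which the arm holds its last target. There are 200 camera calls.

TASK

First lay the round probe, which is standing on its end, down in the two-saddle cradle with its domed white nose towards the cradle's open end, resting in both saddles and centred between them, and let go of it. Then stand the toppled black handheld unit upright on its base end in the middle of the low round metal platform, without letting either of them drop. Leave the other things on the bench where they are.

Things in the scene. Friction and masses are not known exactly. Their poses are not given: they have to be found in the camera images.
- probe_center (a point): Field probe: round rod 36 mm in diameter, 130 mm long, 0.22 kg nominal; black handle on the lower 50 mm, steel tube to 112 mm, then a white dome. At first it stands on its flat handle end on the table, at any yaw. This point is its centre, on its axis 65 mm from either end. z runs along it towards the nose (up at first).
- probe_nose (a point): The tip of the probe's dome, on its axis, 65 mm from the probe's centre. Axes as the probe's.
- cradle: Fixed grey plastic cradle on a base 64 x 168 mm, 8 mm thick. Two V saddles (90 degrees, 12 mm thick, 55 mm wide, tops 58 mm up) at y = -40 and +40 mm; open down to the base between them. An upright plate (50 mm wide, 75 mm high) closes the +y end, its inner face at y = 76 mm; the -y end is open. Origin: on the table, midway between the saddles. y along the cradle, z up.
- cradle_seat (a point): Where the probe's centre belongs when it lies in the V's: midway between the saddles, 60 mm above the table, on the lying probe's axis. Axes as the cradle's: the nose must point to -y, the open end.
- unit_center (a point): Handheld unit: black box 54 mm wide (x), 110 mm long (y), 44 mm thick (z), 0.38 kg nominal; window and keys on its front, a brass stub 12 mm in diameter and 14 mm long in the middle of its top end. At first it lies on its back on the table. This point: centre of the box without stub, 55 mm from the flat base end. y points to the stub end (up when it stands), z out of the front.
- platform_top (a point): Fixed round steel platform (disc), 120 mm in diameter, 12 mm high. This point is the centre of its upper face; z up.
- tape: Bystander, to be left alone: roll of tape, a ring 84 mm across and 24 mm high, lying flat. Origin at its underside.
- carton: Bystander, to be left alone: cardboard box, 90 x 70 mm, 45 mm high. Origin at its underside.
- terminator: Bystander, to be left alone: small stepped steel load, 28 mm across, 45 mm high, standing. Origin at its underside.
- ferrite: Bystander, to be left alone: dark ring core, 44 mm across, 28 mm high, lying flat. Origin at its underside.
- driver: Bystander, to be left alone: screwdriver lying on the table, about 30 mm high at most. Origin at its underside.
- dish: Bystander, to be left alone: round steel dish, 90 mm across, 35 mm high. Origin at its underside.
- adapter: Bystander, to be left alone: black mains adapter, 55 x 75 mm, 34 mm high. Origin at its underside.
Things that resemble listed ones, but are neither listed nor needed, are in the scene too. Leave any pink look-alike of the cradle alone.

How it is judged:
By the outcome, as a careful person would: the job done as asked, in the order asked, and still so for the second after the job is handed in, with the robot touching nothing.
It also fails if it takes over 61 s, if anything falls off the work surface, if the arm or the gripper's body presses on something with over 40 N, if the wrist force passes 120 N, or if a joint passes its speed limit or range.

## Working session

There is one attempt and no reset: what is moved stays moved. The work goes in short steps, Python scripts to look and compute and a tool call to move; the robot and the scene stay as the last step left them, time stands still between calls to the robot, and variables do not carry over. Pictures are saved under pics/ and viewed, about 8 in all and at most 12, crops included, and the job is handed in when it is done.

Besides the shell and the picture viewer there is one more tool, called by a JSON object that holds its "name" and its "arguments", one argument or row to a line. drive_tool: Moves the arm, as the interface text tells. Its arguments: {"type":"object","properties":{"plan":{"type":"array","items":{"type":"array","items":{"type":"number"}}},"newtons":{"type":"number"}},"required":["plan"]}

```bash
ls; mkdir -p pics
cat > h.py <<'E'
from rig import *
import numpy as np, cv2
from scipy.spatial.transform import Rotation as R
np.set_printoptions(precision=4,suppress=True)
def cam(name):
    c=get_calibration(name)
    if 'origin' in c: return c,np.array(c['origin']),np.array(c['rotation'])
    o=get_obs(); T=np.array(c['tool_from_camera']); Rt=R.from_quat(o['tool_rot']).as_matrix()
    return c,np.array(o['position'])+Rt@T[:3,3],Rt@T[:3,:3]
def ray(name,px):
    c,o,r=cam(name)
    d=r@np.array([(px[0]-c['cx'])/c['fx'],(px[1]-c['cy'])/c['fy'],1]); return o,d/np.linalg.norm(d)
def atz(name,px,z):
    o,d=ray(name,px); return o+d*(z-o[2])/d[2]
def tri(obs):
    A=np.zeros((3,3));b=np.zeros(3)
    for n,p in obs:
        o,d=ray(n,p);M=np.eye(3)-np.outer(d,d);A+=M;b+=M@o
    return np.linalg.solve(A,b)
def proj(name,P):
    c,o,r=cam(name); p=r.T@(np.array(P)-o); return np.array([c['fx']*p[0]/p[2]+c['cx'],c['fy']*p[1]/p[2]+c['cy']])
def rel(p,q):
    "move to TCP position p, quat q: shift mm and rotvec deg in tool axes"
    o=get_obs(); Rt=R.from_quat(o['tool_rot'])
    return np.r_[Rt.inv().apply(np.array(p)-o['position'])*1000, (Rt.inv()*R.from_quat(q)).as_rotvec(degrees=True)]
E
python3 - <<'E'
from h import *
o=get_obs(); print(o['time'],o['position'],R.from_quat(o['tool_rot']).as_matrix(),o['grip_width'],o['q'])
a=camera('top');b=camera('side')
cv2.imwrite('pics/top.png',a);cv2.imwrite('pics/side.png',b)
for n in('top','side'):
    print(n,get_calibration(n))
    for t in ['probe_center','probe_nose','cradle','cradle_seat','unit_center','platform_top']:
        print(t,[(np.round(x['location']),round(x['conf'],2)) for x in mark_of(n,t)][:4])
E
```

```text
pics
0.0 [ 0.2316 -0.5797  0.2216] [[-0.9287 -0.0005  0.3707]
 [-0.3707  0.0021 -0.9287]
 [-0.0004 -1.     -0.0021]] 0.08685315479554427 [-1.3695  0.5285  1.4339 -0.      1.1814 -0.1785]
top {'fx': 446.64481645340385, 'fy': 446.64481645340385, 'cx': 274.07256994592547, 'cy': 215.64738869497646, 'origin': array([0.3548, 0.0294, 1.2146]), 'rotation': array([ 0.7107, -0.7007,  0.0418, -0.0461])}
probe_center [(array([368., 174.]), 0.58), (array([185., 163.]), 0.5)]
probe_nose [(array([374., 174.]), 0.85)]
cradle [(array([205., 303.]), 0.88), (array([206., 234.]), 0.64)]
cradle_seat [(array([118., 312.]), 0.66), (array([201., 237.]), 0.61), (array([205., 306.]), 0.6)]
unit_center [(array([391., 249.]), 0.76)]
platform_top [(array([279., 231.]), 0.72)]
side {'fx': 386.5178938005701, 'fy': 386.5178938005701, 'cx': 276.4425347726802, 'cy': 210.6556768052551, 'origin': array([0.1192, 0.6441, 0.9226]), 'rotation': array([-0.236 ,  0.9019, -0.3474,  0.1009])}
probe_center [(array([281., 166.]), 0.7)]
probe_nose [(array([279., 145.]), 0.87), (array([328., 153.]), 0.48)]
cradle [(array([283., 411.]), 0.86), (array([315., 324.]), 0.84), (array([176., 280.]), 0.71), (array([255., 295.]), 0.64)]
cradle_seat [(array([285., 401.]), 0.71), (array([253., 282.]), 0.69), (array([319., 317.]), 0.58)]
unit_center [(array([340., 179.]), 0.82)]
platform_top [(array([288., 239.]), 0.83)]
```

View pics/top.png

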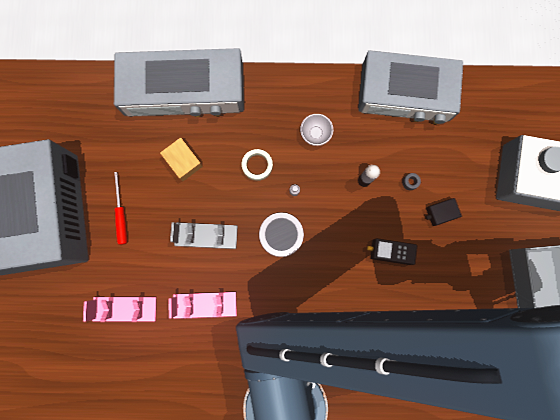

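View pics/side.png

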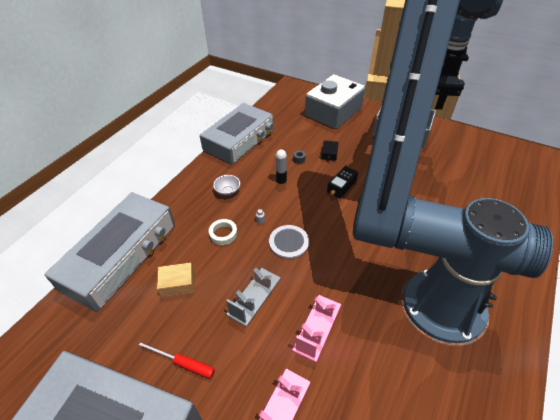

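```bash
sed -i "s/np.array(c\['rotation'\])/R.from_quat(c['rotation']).as_matrix()/" h.py
python3 - <<'E'
from h import *
print('nose',tri([('top',(374,174)),('side',(279,145))]),'ctr',tri([('top',(368,174)),('side',(281,166))]))
print('unit',tri([('top',(391,249)),('side',(340,179))]))
print('plat',tri([('top',(279,231)),('side',(288,239))]))
for p in [(118,312),(201,237),(205,306)]: 
    P=atz('top',p,.06); print('seat',P,proj('side',P))
for p in [(205,303),(206,234)]:
    P=atz('top',p,0); print('cradle',P,proj('side',P))
E
```

```text
nose [ 0.5969 -0.1973  0.1664] ctr [ 0.6085 -0.2072  0.0692]
unit [ 0.4171 -0.2692  0.0442]
plat [0.4585 0.0224 0.0236]
seat [0.2468 0.4306 0.06  ] [281.5546 401.8127]
seat [0.4407 0.2261 0.06  ] [254.4671 287.4464]
seat [0.2651 0.2098 0.06  ] [319.3507 313.0022]
cradle [0.2683 0.2195 0.    ] [315.0366 326.8235]
cradle [0.4535 0.223  0.    ] [252.3723 296.285 ]
```

Top picture:
- **Cradle:** the candidates are grey at (204,235) and pink at (202,305) and (120,309). I choose grey. Its upright plate is at the left end (175,233), so the open end faces world −y.
- **Probe:** the candidates are the standing rod with a white dome at (370,173) and the small terminator at (295,190). I choose the rod.
- **Unit:** the candidates are the box with keys and a brass stub at (393,250), stub at (369,249), and the plain adapter at (443,211). I choose the box with the stub.
- **Platform:** the candidates are the disc at (281,234), the tape ring at (257,164) and the dish at (317,129). I choose the disc.

The side picture agrees. Next I take a closer look with the wrist camera.

{"name": "drive_tool", "arguments": {
  "plan": [
    [-38,-13,-20,0,0,0,87],
    [-76,-26,-40,0,0,0,87],
    [-114,-40,-60,0,0,0,87],
    [-152,-54,-80,0,0,0,87],
    [-190,-68,-100,0,0,0,87],
    [-228,-82,-122,0,0,0,87],
    [-266,-96,-144,0,0,0,87],
    [-304,-110,-166,0,0,0,87],
    [-340,-120,-186,0,0,0,87],
    [-340,-120,-186,0,0,0,87]
  ]
}}

```text
time: 1.7
position: [0.4817, -0.278, 0.3446]
tool_rot: [0.134, -0.693, 0.695, -0.137]
ft_force: [-0.0, -0.4, 0.2]
grip_width: 0.0871
```

```bash
cat > log.py <<'E'
import json
def log(o):
    open('q.txt','a').write(json.dumps([list(map(float,o['q'])),list(map(float,o['position'])),list(map(float,o['tool_rot']))])+'\n')
E
python3 - <<'E'
from h import *; from log import log
log(dict(q=[-1.3695,0.5285,1.4339,0,1.1814,-.1785],position=[0.2316,-0.5797,0.2216],tool_rot=R.from_matrix([[-0.9287,-0.0005,0.3707],[-0.3707,0.0021,-0.9287],[-0.0004,-1,-0.0021]]).as_quat()))
o=get_obs(); log(o); print(o['time'],o['position'],o['q'],R.from_quat(o['tool_rot']).as_matrix()); 
im=camera('wrist');cv2.imwrite('pics/w1.png',im)
for t in ['probe_center','probe_nose','unit_center']:
    print(t,[(np.round(x['location'],1),round(x['conf'],2),atz('wrist',x['location'],{'probe_center':.065,'probe_nose':.13}.get(t,.022))) for x in mark_of('wrist',t)][:3])
c=get_calibration('wrist');print(c)
t=cv2.imread('pics/top.png');print(1)
E
```

```text
1.7 [ 0.4817 -0.278   0.3446] [-0.7256  0.3104  1.4451  0.0023  1.3823  0.4587] [[-0.9264  0.0044  0.3765]
 [-0.3765 -0.0008 -0.9264]
 [-0.0037 -1.      0.0024]]
probe_center [(array([262. ,  39.1]), 0.89, array([ 0.606 , -0.2153,  0.065 ]))]
probe_nose [(array([259.6,  29.7]), 0.65, array([ 0.6038, -0.2167,  0.13  ]))]
unit_center [(array([259.7, 212.5]), 0.62, array([ 0.4079, -0.2876,  0.022 ])), (array([352.3,  91.4]), 0.18, array([ 0.5958, -0.3378,  0.022 ]))]
{'fx': 371.80322899810733, 'fy': 371.80322899810733, 'cx': 275.41225862397397, 'cy': 210.4960678807248, 'tool_from_camera': array([[ 0.0009,  0.9587,  0.2846, -0.0791],
       [-0.0006, -0.2846,  0.9587, -0.1612],
       [ 1.    , -0.001 ,  0.0003,  0.0005],
       [ 0.    ,  0.    ,  0.    ,  1.    ]])}
1
```

View pics/w1.png

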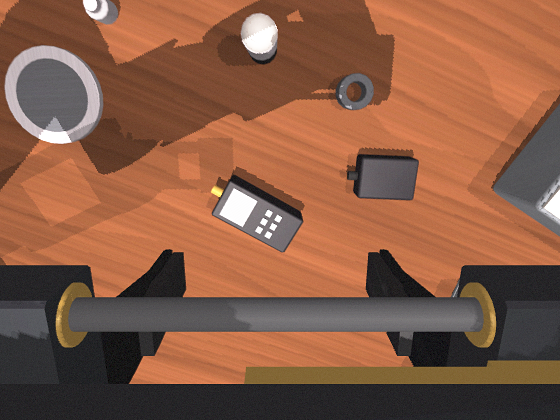

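Wrist picture: the unit is at (258,212), brass stub at (218,190). A plain adapter with a black stub, to be left alone, is at (386,177). The probe dome is at (260,35) and the disc at (53,93). Next I make small test tilts, to learn the arm's kinematics for the 90° turns.

{"name": "drive_tool", "arguments": {
  "plan": [
    [0,0,0,0,0,8,87],
    [0,0,0,0,0,16,87],
    [0,0,0,0,0,20,87],
    [0,0,0,0,0,20,87]
  ]
}}

```text
time: 2.3
position: [0.4756, -0.2834, 0.3413]
tool_rot: [-0.009, 0.708, -0.661, 0.249]
ft_force: [0.4, -0.2, -0.8]
grip_width: 0.0869
```

```bash
python3 -c "
from h import *; from log import log
o=get_obs();log(o);print(o['q'],o['position'],R.from_quat(o['tool_rot']).as_matrix())"
```

```text
[-0.9295  0.2395  1.6086  0.3579  1.2224  0.1567] [ 0.4756 -0.2834  0.3413] [[-0.8756  0.3161  0.3651]
 [-0.3423  0.127  -0.931 ]
 [-0.3407 -0.9402 -0.0029]]
```

{"name": "drive_tool", "arguments": {
  "plan": [
    [0,0,0,8,0,0,87],
    [0,0,0,16,0,0,87],
    [0,0,0,24,0,0,87],
    [0,0,0,24,0,0,87]
  ]
}}

```text
time: 2.7
position: [0.4762, -0.2774, 0.3401]
tool_rot: [-0.039, -0.557, 0.792, -0.248]
ft_force: [-0.9, -0.3, 0.1]
grip_width: 0.0871
```

```bash
cat > kin.py <<'E'
import numpy as np, json
from scipy.optimize import least_squares
from scipy.spatial.transform import Rotation as R
lim=np.array([[-3.08,3.08],[-.75,2.2],[.22,2.44],[-1.43,4.57],[0,2.65],[-2.85,2.85]])
# parameters: h,L1,L2,L3, lateral d, elbow offset e ; s4,s6 signs
def fk(q,p,s4=1,s6=1):
    h,L1,L2,L3,d,e=p
    Rz=lambda a:R.from_euler('z',a); Ry=lambda a:R.from_euler('y',a)
    A=Rz(q[0]); x=A.apply([0,d,h])
    A=A*Ry(q[1]); x=x+A.apply([0,0,L1])
    A=A*Ry(q[2]); x=x+A.apply([e,0,L2])
    A=A*Rz(s4*q[3])*Ry(q[4])*Rz(s6*q[5]); x=x+A.apply([0,0,L3])
    return x,A
def load():
    return [(np.array(a),np.array(b),R.from_quat(c)) for a,b,c in map(json.loads,open('q.txt'))]
# tool: y along flange z ; const rotation from flange to tool found from data
def fit():
    D=load(); best=None
    for s4 in(1,-1):
        for s6 in(1,-1):
            Cs=[fk(q,[.3,.4,.4,.2,.1,0],s4,s6)[1].inv()*r for q,x,r in D]
            C=R.concatenate(Cs).mean()
            re=max((c.inv()*C).magnitude() for c in Cs)
            f=lambda p:np.concatenate([fk(q,p,s4,s6)[0]-x for q,x,r in D])
            s=least_squares(f,[.3,.4,.4,.2,.1,0])
            k=(re+abs(s.fun).max(),s4,s6,s.x,C,re,abs(s.fun).max())
            if best is None or k[0]<best[0]: best=k
    return best
def ik(x,Rt,m,seeds=30,q0=None):
    _,s4,s6,p,C=m[:5]; out=[]; rng=np.random.default_rng(0)
    def f(q):
        X,A=fk(q,p,s4,s6); return np.r_[(X-x)*5,((A*C).inv()*Rt).as_rotvec()]
    S=[q0] if q0 is not None else []
    S+= [rng.uniform(lim[:,0],lim[:,1]) for _ in range(seeds)]
    for s in S:
        r=least_squares(f,np.clip(s,lim[:,0]+.001,lim[:,1]-.001),bounds=lim.T)
        if abs(r.fun).max()<2e-3 and not any(np.abs(r.x-o).max()<.02 for o in out): out.append(r.x)
    return out
E
python3 -c "
from h import *; from log import log
import kin
o=get_obs();log(o);print(o['q'],o['position'],R.from_quat(o['tool_rot']).as_matrix())
b=kin.fit();print(b[1:4],b[4].as_matrix(),b[5:])"
```

```text
[-0.8098  0.106   1.8582  0.2247  0.6748  0.3137] [ 0.4762 -0.2774  0.3401] [[-0.8735  0.4372  0.214 ]
 [-0.3495 -0.2572 -0.9009]
 [-0.3389 -0.8618  0.3775]]
(1, 1, array([0.2743, 0.5879, 0.3917, 0.3054, 0.111 , 0.1141])) [[ 0. -0. -1.]
 [-1. -0. -0.]
 [-0.  1. -0.]] (4.957413440756452e-05, np.float64(2.771010108629235e-05))
```

The kinematic model fits to 0.03 mm. Next I fit the cradle outline in both fixed views and search for a feasible grasp and placing.

```bash
cat > fit.py <<'E'
from h import *
from scipy.optimize import minimize
def box(x0,x1,y0,y1,z0,z1): return np.array([[x,y,z] for x in(x0,x1) for y in(y0,y1) for z in(z0,z1)])
PARTS=[box(-.032,.032,-.084,.084,0,.008),box(-.0275,.0275,-.046,-.034,.008,.058),box(-.0275,.0275,.034,.046,.008,.058),box(-.025,.025,.076,.084,.008,.075)]
K={n:cam(n) for n in('top','side')}
def pr(n,P):
    c,o,r=K[n]; p=(P-o)@r; return np.c_[c['fx']*p[:,0]/p[:,2]+c['cx'],c['fy']*p[:,1]/p[:,2]+c['cy']]
S=8
def sil(n,pose,win):
    x,y,a=pose; r=R.from_euler('z',a).as_matrix(); m=np.zeros(((win[3]-win[1])*S,(win[2]-win[0])*S),np.uint8)
    for P in PARTS:
        u=(pr(n,P@r.T+[x,y,0])-win[:2]+.5)*S
        cv2.fillConvexPoly(m,cv2.convexHull(u.astype(np.int32)),1)
    return cv2.resize(m.astype(np.float32),None,fx=1/S,fy=1/S,interpolation=cv2.INTER_AREA)
W={'top':(160,212,250,262),'side':(218,258,292,332)}
M={}
for n in W:
    im=cv2.imread(f'pics/{n}.png'); w=W[n]; h=cv2.cvtColor(im,cv2.COLOR_BGR2HSV)[w[1]:w[3],w[0]:w[2]]
    m=(h[...,1]<90).astype(np.float32); M[n]=m
def cost(p,ns=('top','side')): return sum(((sil(n,p,W[n])-M[n])**2).sum()/M[n].sum() for n in ns)
if __name__=='__main__':
    for ns in(('top',),('side',),('top','side')):
        b=min((minimize(cost,[.445,.224,a],args=(ns,),method='Nelder-Mead',options=dict(initial_simplex=[[.445,.224,a],[.455,.224,a],[.445,.234,a],[.445,.224,a+.1]])) for a in(-.05,.05)),key=lambda s:s.fun)
        print(ns,b.x,b.fun)
    V=[]
    for n in W:
        w=W[n]; im=cv2.imread(f'pics/{n}.png')[w[1]:w[3],w[0]:w[2]]; f=4.2
        v=cv2.resize(im,None,fx=f,fy=f,interpolation=cv2.INTER_CUBIC)
        s=cv2.resize(sil(n,b.x,w),None,fx=f,fy=f); cs,_=cv2.findContours((s>.5).astype(np.uint8),0,2); cv2.drawContours(v,cs,-1,(0,255,0),1); V.append(v)
    hh=max(v.shape[0] for v in V); cv2.imwrite('pics/fit.png',np.hstack([cv2.copyMakeBorder(v,0,hh-v.shape[0],0,0,0) for v in V]))
E
python3 fit.py
cat > plan1.py <<'E'
from h import *; import kin
m=kin.fit(); q0=np.array(get_obs()['q'])
G=np.array([.606,-.2155,.075]); off=.010
C=np.array([.449,.224]); yaw=0.0
n=R.from_euler('z',yaw).apply([0,-1,0])
res=[]
for psi in range(-180,180,20):
  for th in (0,15,30,45):
    for fl in (1,-1):
      hd=np.array([np.cos(np.radians(psi)),np.sin(np.radians(psi)),0]); up=np.array([0,0,1.])
      a=hd*np.cos(np.radians(th))-up*np.sin(np.radians(th)); z=fl*np.cross(up,hd); x=np.cross(a,z)
      Rg=R.from_matrix(np.c_[x,a,z])
      # place: object rotation mapping up->n, jaw z -> horizontal perpendicular
      Zf=np.cross(n,up); # hd -> -up ; z0=cross(up,hd)-> cross(n,-up)
      Ro=R.from_matrix(np.c_[-up,np.cross(n,-up),n])*R.from_matrix(np.c_[hd,np.cross(up,hd),up]).inv()
      Rp=Ro*Rg
      F=np.r_[C,.060]+n*off
      poses=[(G+a*.019-a*.09,Rg),(G+a*.019,Rg),(F+Rp.apply([0,.019,0])+[0,0,.08],Rp),(F+Rp.apply([0,.019,0]),Rp)]
      q=q0; tot=0; qs=[]
      for X,r in poses:
        s=kin.ik(X,r,m,seeds=6,q0=q)
        if not s: break
        q2=min(s,key=lambda t:np.abs(t-q).max()); tot+=np.abs(q2-q).max(); q=q2; qs.append(q)
      else: res.append((tot,psi,th,fl,np.array(qs)))
res.sort(key=lambda t:t[0])
for r in res[:8]: print(round(r[0],2),r[1:4]); print(r[4].round(2))
E
time python3 plan1.py
```

```text
('top',) [ 0.4498  0.2215 -0.038 ] 0.028575720265507698
('side',) [ 0.4501  0.219  -0.0366] 0.04792558029294014
('top', 'side') [ 0.4499  0.2193 -0.0365] 0.08450011163949966
3.06 (-120, 0, 1)
[[-0.    1.33  0.95 -1.21  1.96  0.78]
 [-0.11  1.28  1.12 -1.25  1.85  0.88]
 [ 0.22  0.52  1.85  0.    0.78  0.22]
 [ 0.22  0.67  1.89  0.    0.58  0.22]]
3.07 (-120, 45, 1)
[[-0.13  0.89  1.23 -0.72  1.43  0.65]
 [-0.21  0.94  1.33 -0.78  1.27  0.71]
 [-0.22  0.65  2.01  0.98  0.98 -1.  ]
 [-0.22  0.83  2.02  1.1   0.88 -1.21]]
3.1 (-120, 15, 1)
[[-0.01  1.18  1.04 -1.04  1.79  0.78]
 [-0.12  1.16  1.19 -1.1   1.66  0.86]
 [ 0.06  0.51  1.92  0.39  0.74 -0.23]
 [ 0.06  0.67  1.96  0.52  0.55 -0.38]]
3.18 (-120, 30, 1)
[[-0.06  1.03  1.14 -0.89  1.61  0.74]
 [-0.15  1.05  1.26 -0.95  1.46  0.81]
 [-0.09  0.55  1.98  0.75  0.82 -0.67]
 [-0.09  0.73  2.01  0.92  0.68 -0.9 ]]
3.18 (-140, 15, 1)
[[-0.11  1.29  0.69 -0.94  2.1   0.7 ]
 [-0.18  1.24  0.94 -0.92  1.94  0.83]
 [ 0.06  0.51  1.92  0.39  0.74 -0.23]
 [ 0.06  0.67  1.96  0.52  0.55 -0.38]]
3.19 (-140, 30, 1)
[[-0.14  1.14  0.84 -0.75  1.92  0.76]
 [-0.21  1.12  1.04 -0.76  1.74  0.85]
 [-0.09  0.55  1.98  0.75  0.82 -0.67]
 [-0.09  0.73  2.01  0.92  0.68 -0.9 ]]
3.24 (-140, 45, 1)
[[-0.19  0.98  1.   -0.59  1.7   0.77]
 [-0.26  1.    1.16 -0.62  1.52  0.82]
 [-0.22  0.65  2.01  0.98  0.98 -1.  ]
 [-0.22  0.83  2.02  1.1   0.88 -1.21]]
3.4 (-140, 0, 1)
[[-0.09  1.45  0.57 -1.17  2.26  0.59]
 [-0.17  1.35  0.86 -1.1   2.11  0.78]
 [ 0.22  0.52  1.85  0.    0.78  0.22]
 [ 0.22  0.67  1.89  0.    0.58  0.22]]
real	1m36.473s
user	1m37.012s
sys	0m0.060s
```

View pics/fit.png

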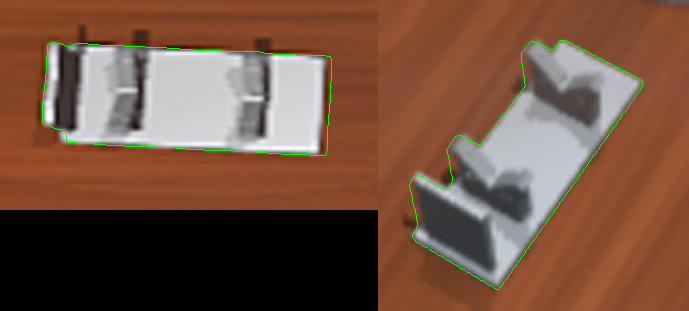

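The fit lies on the outline in both crops: grey cradle at (0.450, 0.220), yaw −0.037 rad, with the upright plate at the far-left (+y) end. I grasp the probe with the tool pointing at azimuth −120°, 40° below horizontal, so that a quarter turn lays the nose towards −y.

```bash
cat > p1.py <<'E'
from h import *; import kin
m=kin.fit()
up=np.array([0,0,1.])
TH=np.radians(40)
def grasp(psi=-120,th=TH):
    hd=np.array([np.cos(np.radians(psi)),np.sin(np.radians(psi)),0])
    a=hd*np.cos(th)-up*np.sin(th); z=np.cross(up,hd); return R.from_matrix(np.c_[np.cross(a,z),a,z]),hd
Rg,hd=grasp()
def place(yaw):
    n=R.from_euler('z',yaw).apply([0,-1,0])
    Ro=R.from_matrix(np.c_[-up,np.cross(n,-up),n])*R.from_matrix(np.c_[hd,np.cross(up,hd),up]).inv()
    return Ro*Rg,n
def go(X,r):
    v=rel(X,r.as_quat()); s=kin.ik(X,r,m,seeds=2,q0=np.array(get_obs()['q'])); print('X',X,'rel',v.round(1),'|d|',np.linalg.norm(v[:3]).round(),'ang',np.linalg.norm(v[3:]).round(1),'q',s[0] if s else None)
    return v
E
python3 - <<'E'
from p1 import *
for n,l in(('top',[((374,174),.13),((368,174),.065)]),('side',[((279,145),.13),((281,166),.065)])):
    for p,z in l: print(n,z,atz(n,p,z))
for k,p in dict(dish=(317,129),term=(295,190),ferrite=(411,181)).items(): print(k,atz('top',p,.03))
G=np.array([.606,-.2155,.077]); a=Rg.apply([0,1,0])
go(G-a*.10+a*.019+[0,0,.08],Rg)
go(G-a*.10+a*.019,Rg)
print(get_obs()['q'])
E
```

```text
top 0.13 [ 0.5976 -0.2085  0.13  ]
top 0.065 [ 0.6119 -0.2071  0.065 ]
side 0.13 [ 0.6282 -0.2352  0.13  ]
side 0.065 [ 0.6084 -0.2121  0.065 ]
dish [ 0.7435 -0.0763  0.03  ]
term [ 0.5732 -0.0175  0.03  ]
ferrite [ 0.602  -0.3298  0.03  ]
X [ 0.637  -0.1618  0.2091] rel [-136.5  153.5 -119.2   -9.4  -52.1  -57.6] |d| 238.0 ang 78.2 q [-0.0934  0.8344  1.1557 -0.7706  1.6009  0.5908]
X [ 0.637  -0.1618  0.1291] rel [-109.4  222.5 -149.4   -9.4  -52.1  -57.6] |d| 289.0 ang 78.2 q [-0.0934  0.9294  1.1863 -0.7719  1.5108  0.6783]
[-0.8098  0.106   1.8582  0.2247  0.6748  0.3137]
```

{"name": "drive_tool", "arguments": {
  "plan": [
    [-14,16,-12,-0.9,-5.2,-5.8,87],
    [-28,31,-24,-1.9,-10.4,-11.5,87],
    [-41,46,-36,-2.8,-15.6,-17.3,87],
    [-55,61,-48,-3.8,-20.8,-23,87],
    [-68,77,-60,-4.7,-26,-28.8,87],
    [-82,92,-72,-5.6,-31.3,-34.6,87],
    [-96,107,-83,-6.6,-36.5,-40.3,87],
    [-109,123,-95,-7.5,-41.7,-46.1,87],
    [-123,138,-107,-8.5,-46.9,-51.8,87],
    [-137,154,-119,-9.4,-52.1,-57.6,87]
  ]
}}

```text
time: 3.7
position: [0.6432, -0.1675, 0.2115]
tool_rot: [0.578, -0.405, 0.706, -0.058]
ft_force: [-0.1, -0.2, 0.3]
grip_width: 0.087
```

{"name": "drive_tool", "arguments": {
  "plan": [
    [0,0,0,0,0,0,87],
    [0,0,0,0,0,0,87]
  ]
}}

```text
time: 3.9
position: [0.6415, -0.1673, 0.2092]
tool_rot: [0.578, -0.406, 0.705, -0.059]
ft_force: [-0.1, -0.2, 0.3]
grip_width: 0.0871
```

Run:
```python
from p1 import *
o=get_obs();print(o['time'],o['position'],o['q'])
im=camera('wrist');cv2.imwrite('pics/w2.png',im)
for t,z in(('probe_center',.065),('probe_nose',.13)):
    print(t,[(np.round(x['location'],1),round(x['conf'],2),atz('wrist',x['location'],z)) for x in mark_of('wrist',t)][:3])
for z in(0,.065,.13): print(proj('wrist',[.606,-.214,z]))
G=np.array([.606,-.2155,.077]); a=Rg.apply([0,1,0])
go(G-a*.09+a*.019,Rg);go(G+a*.019,Rg)
```

```text
3.9 [ 0.6415 -0.1673  0.2092] [-0.0998  0.8417  1.14   -0.7747  1.6061  0.5855]
probe_center [(array([265.9, 104. ]), 0.76, array([ 0.6073, -0.2161,  0.065 ]))]
probe_nose [(array([267.2, 178.4]), 0.58, array([ 0.6066, -0.2193,  0.13  ]))]
[263.14    40.7505]
[262.8546 102.1242]
[262.5131 175.5507]
X [ 0.6332 -0.1684  0.1226] rel [-67.6  61.9  -8.   -0.1  -0.6  -0. ] |d| 92.0 ang 0.6 q [-0.1028  0.9328  1.2007 -0.7773  1.4925  0.685 ]
X [ 0.5987 -0.2281  0.0648] rel [-67.6 151.9  -8.1  -0.1  -0.6  -0. ] |d| 166.0 ang 0.6 q [-0.1912  0.975   1.3111 -0.8399  1.3357  0.747 ]
```

View pics/w2.png

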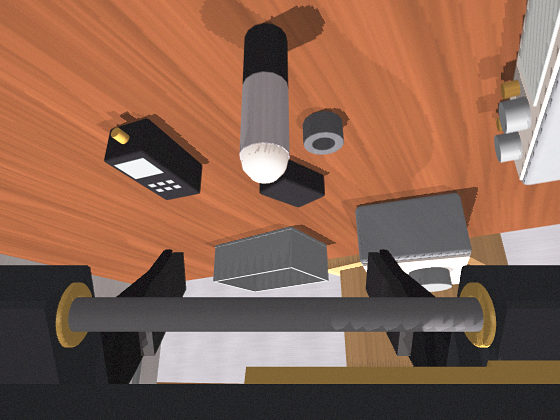

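The dome is at (264,180) and the handle's foot at (265,30), so the probe stands centred between the fingers. Descend, then check before advancing.

{"name": "drive_tool", "arguments": {
  "plan": [
    [-23,21,-3,0,-0.6,0,87],
    [-46,42,-6,0,-0.6,0,87],
    [-68,62,-8,0,-0.6,0,87],
    [-68,82,-8,0,-0.6,0,87],
    [-68,102,-8,0,-0.6,0,87],
    [-68,120,-8,0,-0.6,0,87],
    [-68,120,-8,0,-0.6,0,87],
    [-68,120,-8,0,-0.6,0,87]
  ]
}}

```text
time: 4.85
position: [0.611, -0.2064, 0.085]
tool_rot: [0.579, -0.405, 0.705, -0.062]
ft_force: [0.7, 0.8, 0.6]
grip_width: 0.0868
```

Run:
```python
from p1 import *
o=get_obs();print(o['time'],o['position'],o['q'],o['ft_force'])
G=np.array([.607,-.216,.077]); a=Rg.apply([0,1,0])
go(G+a*.019,Rg)
```

```text
4.85 [ 0.611  -0.2064  0.085 ] [-0.158   0.9573  1.2776 -0.8155  1.3875  0.7261] [0.7313 0.7532 0.647 ]
X [ 0.5997 -0.2286  0.0648] rel [ 0.5 32.1  1.3 -0.1  0.  -0. ] |d| 32.0 ang 0.1 q [-0.1917  0.976   1.308  -0.8398  1.3369  0.7451]
```

{"name": "drive_tool", "arguments": {
  "plan": [
    [0,11,0,0,0,0,87],
    [0,22,1,0,0,0,87],
    [0,32,1,0,0,0,87],
    [0,32,1,0,0,0,87],
    [0,32,1,0,0,0,50],
    [0,32,1,0,0,0,40],
    [0,32,1,0,0,0,30],
    [0,32,1,0,0,0,30],
    [0,32,1,0,0,0,30],
    [0,32,1,0,0,0,30]
  ],
  "newtons": 35
}}

```text
time: 5.85
position: [0.5993, -0.2269, 0.062]
tool_rot: [0.581, -0.405, 0.704, -0.063]
ft_force: [-0.0, 0.1, -0.4]
grip_width: 0.0469
```

Run:
```python
from p1 import *
o=get_obs();print(o['time'],o['position'],R.from_quat(o['tool_rot']).as_matrix(),o['grip_width'],o['ft_force'],o['moment'])
```

```text
5.85 [ 0.5993 -0.2269  0.062 ] [[-0.3174 -0.3816  0.8681]
 [-0.5584 -0.6647 -0.4964]
 [ 0.7665 -0.6423 -0.0021]] 0.046894394861474197 [-0.0109  0.0965 -0.4391] [ 0.3979 -0.2579 -0.0462]
```

{"name": "drive_tool", "arguments": {
  "plan": [
    [0,0,0,0,0,0,30],
    [0,0,0,0,0,0,30],
    [0,0,0,0,0,0,30],
    [0,0,0,0,0,0,30],
    [0,0,0,0,0,0,30]
  ]
}}

```text
time: 6.35
position: [0.5989, -0.2269, 0.062]
tool_rot: [0.581, -0.405, 0.703, -0.062]
ft_force: [-0.7, 0.3, 1.9]
grip_width: 0.0346
```

Run:
```python
from p1 import *
o=get_obs();Rt=R.from_quat(o['tool_rot']);print(o['time'],o['position'],o['grip_width'],o['ft_force'],o['moment'])
g=np.array(o['position'])-Rt.apply([0,.019,0]); print('grasp pt',g)
im=camera('wrist');cv2.imwrite('pics/w3.png',im)
for t,z in(('probe_center',.065),('probe_nose',.13)):
    print(t,[(np.round(x['location'],1),round(x['conf'],2)) for x in mark_of('wrist',t)][:2])
h=np.r_[g[:2],0]
print(proj('wrist',h+[0,0,.065]),proj('wrist',h+[0,0,.13]))
```

```text
6.35 [ 0.5989 -0.2269  0.062 ] 0.034637269342024324 [-0.7317  0.3387  1.925 ] [ 0.4425 -0.0686 -0.2002]
grasp pt [ 0.6062 -0.2143  0.0742]
probe_center [(array([276.8, 268.7]), 0.66)]
probe_nose []
[273.422  271.4525] [272.5841 444.3395]
```

{"name": "drive_tool", "arguments": {
  "plan": [
    [8,-6,0,0,0,0,30],
    [23,-19,0,0,0,0,30],
    [46,-38,0,0,0,0,30],
    [69,-57,0,0,0,0,30],
    [92,-77,0,0,0,0,30],
    [107,-90,0,0,0,0,30],
    [107,-90,0,0,0,0,30],
    [107,-90,0,0,0,0,30]
  ]
}}

```text
time: 7.3
position: [0.5995, -0.2267, 0.2017]
tool_rot: [0.58, -0.405, 0.704, -0.063]
ft_force: [0.1, -0.2, -3.6]
grip_width: 0.0346
```

```bash
cat > p2.py <<'E'
from p1 import *
CX,CY,YAW=.450,.220,-.037
def target(dz,off=.0095):
    Rp,n=place(YAW); F=np.array([CX,CY,.060+dz])+n*off
    return F+Rp.apply([0,.019,0]),Rp
def path(X0,R0,X1,R1,N=12):
    q=np.array(get_obs()['q'])
    rv=(R0.inv()*R1).as_rotvec()
    for s in np.linspace(0,1,N+1):
        r=R0*R.from_rotvec(rv*s); sol=kin.ik(X0+(X1-X0)*s,r,m,seeds=0,q0=q)
        if not sol: print('fail',s); return
        dq=np.abs(sol[0]-q).max(); q=sol[0]; print(round(s,2),q.round(2),dq.round(2))
E
python3 - <<'E'
from p2 import *
o=get_obs();print(o['time'],o['position'],o['q'],o['grip_width'],o['ft_force'],o['moment'])
X,Rp=target(.10); go(X,Rp)
path(np.array(o['position']),R.from_quat(o['tool_rot']),X,Rp)
E
```

```text
7.3 [ 0.5995 -0.2267  0.2017] [-0.1889  0.7935  1.2789 -0.8135  1.4805  0.5851] 0.034622216839431036 [ 0.1118 -0.1619 -3.5568] [ 0.6788 -0.4231 -0.0012]
X [0.4501 0.2227 0.1454] rel [-246.8 -205.2 -352.7    2.8  -30.5   88. ] |d| 477.0 ang 93.2 q [-0.1931  0.5647  2.008   0.9068  0.9378 -0.8499]
0.0 [-0.19  0.79  1.28 -0.81  1.48  0.59] 0.0
0.08 [-0.18  0.73  1.34 -0.7   1.41  0.54] 0.11
0.17 [-0.17  0.68  1.4  -0.59  1.35  0.48] 0.11
0.25 [-0.16  0.63  1.46 -0.47  1.28  0.42] 0.12
0.33 [-0.16  0.58  1.52 -0.35  1.22  0.34] 0.12
0.42 [-0.17  0.54  1.58 -0.22  1.16  0.25] 0.13
0.5 [-0.17  0.51  1.64 -0.08  1.1   0.14] 0.14
0.58 [-0.18  0.49  1.71  0.06  1.04  0.02] 0.14
0.67 [-0.19  0.48  1.77  0.21  1.   -0.12] 0.15
0.75 [-0.2   0.48  1.83  0.38  0.96 -0.27] 0.16
0.83 [-0.2   0.49  1.89  0.55  0.93 -0.45] 0.18
0.92 [-0.2   0.52  1.95  0.73  0.93 -0.64] 0.19
1.0 [-0.19  0.56  2.01  0.91  0.94 -0.85] 0.21
```

{"name": "drive_tool", "arguments": {
  "plan": [
    [-12,-10,-18,0.1,-1.5,4.4,30],
    [-31,-26,-44,0.4,-3.8,11,30],
    [-49,-41,-70,0.6,-6.1,17.6,30],
    [-68,-57,-98,0.8,-8.4,24.3,30],
    [-86,-72,-123,1,-10.7,30.8,30],
    [-105,-87,-150,1.2,-13,37.4,30],
    [-123,-103,-176,1.4,-15.3,44,30],
    [-142,-118,-203,1.6,-17.5,50.6,30],
    [-160,-133,-229,1.8,-19.8,57.2,30],
    [-179,-149,-256,2,-22.1,63.8,30]
  ]
}}

```text
time: 8.3
position: [0.4894, 0.1002, 0.1597]
tool_rot: [-0.397, 0.619, -0.451, 0.505]
ft_force: [-0.8, -0.4, -3.0]
grip_width: 0.035
```

Run:
```python
from p2 import *
o=get_obs();print(o['time'],o['position'],o['q'],o['grip_width'])
X,Rp=target(.09); go(X,Rp)
```

```text
8.3 [0.4894 0.1002 0.1597] [-0.1928  0.4752  1.8158  0.3282  0.9686 -0.2258] 0.03495003022379283
X [0.4501 0.2227 0.1354] rel [-102.7   58.7  -56.     0.9   -8.4   24.1] |d| 131.0 ang 25.5 q [-0.1931  0.5865  2.0136  0.9231  0.9211 -0.8771]
```

{"name": "drive_tool", "arguments": {
  "plan": [
    [0,0,0,0,0,0,30],
    [0,0,0,0,0,0,30]
  ]
}}

```text
time: 8.5
position: [0.49, 0.0987, 0.1595]
tool_rot: [-0.398, 0.619, -0.453, 0.503]
ft_force: [0.3, 0.3, -1.8]
grip_width: 0.0347
```

Run:
```python
from p2 import *
o=get_obs();print(o['time'],o['position'],o['q'],o['grip_width'])
X,Rp=target(.09); go(X,Rp)
```

```text
8.5 [0.49   0.0987 0.1595] [-0.1924  0.4761  1.8131  0.3214  0.9697 -0.2192] 0.03471114452513511
X [0.4501 0.2227 0.1354] rel [-104.4   58.4  -57.     1.    -8.5   24.4] |d| 132.0 ang 25.9 q [-0.1931  0.5865  2.0136  0.9231  0.9211 -0.8771]
```

{"name": "drive_tool", "arguments": {
  "plan": [
    [-21,12,-11,0.2,-1.7,5,30],
    [-42,23,-23,0.4,-3.4,9.8,30],
    [-63,35,-34,0.6,-5.1,14.6,30],
    [-84,47,-46,0.8,-6.8,19.5,30],
    [-104,58,-57,1,-8.5,24.4,30],
    [-104,58,-57,1,-8.5,24.4,30],
    [-104,58,-57,1,-8.5,24.4,30],
    [-104,58,-57,1,-8.5,24.4,30]
  ]
}}

```text
time: 9.3
position: [0.4531, 0.2218, 0.1373]
tool_rot: [-0.286, 0.644, -0.312, 0.637]
ft_force: [0.7, -0.1, -2.4]
grip_width: 0.0347
```

Run:
```python
from p2 import *
o=get_obs();Rt=R.from_quat(o['tool_rot']);print(o['time'],o['position'],o['q'],o['grip_width'],o['moment'])
X,Rp=target(.09); go(X,Rp); X,Rp=target(.0); go(X,Rp)
V=[]
for n in('side','top'):
    im=camera(n);cv2.imwrite(f'pics/{n}2.png',im)
    for t in('probe_center','probe_nose'): print(n,t,[(np.round(x['location'],1),round(x['conf'],2)) for x in mark_of(n,t)][:2])
g=np.array(o['position'])-Rt.apply([0,.019,0]); Rp,nn=place(YAW); ax=Rt.as_matrix()@Rp.as_matrix().T@nn
for d in(-.0095,.0555): print('pred',[proj(n,g+ax*d).round(1) for n in('side','top')], ax)
s=cv2.imread('pics/side2.png')[220:340,190:310];t=cv2.imread('pics/top2.png')[190:290,150:290]
im=camera('wrist');cv2.imwrite('pics/w4.png',im)
a=cv2.resize(s,(380,380),interpolation=cv2.INTER_CUBIC);b=cv2.resize(im,(400,300));c=cv2.resize(t,(400,286),interpolation=cv2.INTER_CUBIC)
r=np.vstack([b,c]);a=cv2.copyMakeBorder(a,0,586-380,0,0,0);cv2.imwrite('pics/v5.png',np.hstack([a,r]))
```

```text
9.3 [0.4531 0.2218 0.1373] [-0.1941  0.5829  2.0094  0.9224  0.922  -0.8752] 0.03465017975642865 [-0.6388 -0.1057 -0.0107]
X [0.4501 0.2227 0.1354] rel [ 0.5  1.9 -3.1 -0.3  0.2  0. ] |d| 4.0 ang 0.4 q [-0.1931  0.5865  2.0136  0.9231  0.9211 -0.8771]
X [0.4501 0.2227 0.0454] rel [58.3 70.9 -3.6 -0.3  0.2  0. ] |d| 92.0 ang 0.4 q [-0.1931  0.7919  2.0391  1.0923  0.797  -1.135 ]
side probe_center [(array([250.6, 263.3]), 0.85), (array([288.2, 240.9]), 0.2)]
side probe_nose [(array([260.2, 242. ]), 0.86)]
top probe_center [(array([194.4, 227.6]), 0.53)]
top probe_nose []
pred [array([249.4, 262.9]), array([197.7, 229. ])] [-0.0385 -0.9993  0.0009]
pred [array([264.2, 244.5]), array([224.8, 230.4])] [-0.0385 -0.9993  0.0009]
```

View pics/v5.png

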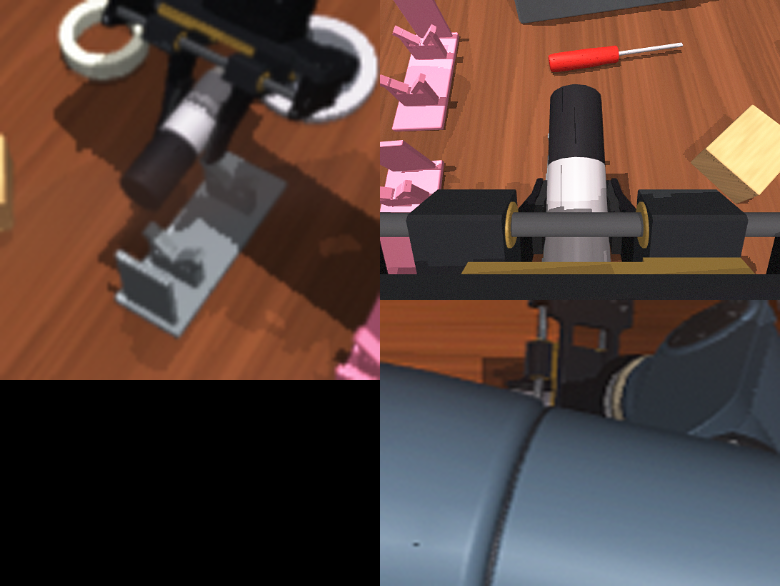

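The probe hangs level above the grey cradle. Its black handle points to the plate and its nose to the open end (side crop (150,180) is the handle end). Descend to 30 mm above the seat and check the handle edge in the wrist view.

{"name": "drive_tool", "arguments": {
  "plan": [
    [8,10,-3,-0.3,0.2,0,30],
    [20,25,-3,-0.3,0.2,0,30],
    [32,40,-3,-0.3,0.2,0,30],
    [39,48,-3,-0.3,0.2,0,30],
    [39,48,-3,-0.3,0.2,0,30],
    [39,48,-3,-0.3,0.2,0,30],
    [39,48,-3,-0.3,0.2,0,30]
  ]
}}

```text
time: 10.35
position: [0.4488, 0.2239, 0.0759]
tool_rot: [-0.286, 0.647, -0.31, 0.635]
ft_force: [-1.2, -0.1, -2.4]
grip_width: 0.0346
```

Run:
```python
from p2 import *
o=get_obs();Rt=R.from_quat(o['tool_rot']);print(o['time'],o['position'],o['grip_width'],o['ft_force'])
g=np.array(o['position'])-Rt.apply([0,.019,0]); Rp,nn=place(YAW); ax=Rt.as_matrix()@Rp.as_matrix().T@nn; u=np.array([0,0,.018])
print('ax',ax,'g',g)
im=camera('wrist');cv2.imwrite('pics/w5.png',im)
print('handle end, boundary (top line) px', proj('wrist',g+ax*(-.0745)+u),proj('wrist',g+ax*(-.0245)+u))
gr=cv2.cvtColor(im,cv2.COLOR_BGR2GRAY); c=np.median(gr[:,262:284],axis=1)
d=np.diff(cv2.GaussianBlur(c[:,None].astype(np.float32),(1,5),0).ravel()); i=np.argsort(-abs(d))[:10]; print(sorted(zip(i,d[i].round())))
for dz in(.01,0,-.002): X,Rp=target(dz); go(X,Rp)
# cradle check in wrist view
r=R.from_euler('z',YAW)
P=[[-.025,.084,.075],[.025,.084,.075],[-.025,.076,.075],[.025,.076,.075],[-.032,.084,.008],[.032,.084,.008],[-.0275,.046,.058],[.0275,.046,.058]]
for p in P:
    u_=proj('wrist',r.apply(p)+[CX,CY,0]); print(p,u_.round()); cv2.circle(im,tuple(int(v) for v in u_),3,(0,255,0),1)
b=cv2.resize(im,None,fx=1.4,fy=1.4); cv2.imwrite('pics/v6.png',b)
```

```text
10.35 [0.4488 0.2239 0.0759] 0.034595492082403284 [-1.1644 -0.0904 -2.3606]
ax [-0.0374 -0.9993 -0.0017] g [0.4484 0.2117 0.0904]
handle end, boundary (top line) px [272.7757 120.0407] [272.5246 220.4673]
[(np.int64(117), np.float32(-21.0)), (np.int64(118), np.float32(-19.0)), (np.int64(218), np.float32(48.0)), (np.int64(219), np.float32(75.0)), (np.int64(220), np.float32(51.0)), (np.int64(295), np.float32(-36.0)), (np.int64(296), np.float32(-64.0)), (np.int64(297), np.float32(-50.0)), (np.int64(331), np.float32(23.0)), (np.int64(383), np.float32(-26.0))]
X [0.4501 0.2227 0.0554] rel [14.1 15.   1.3  0.1 -0.1 -0.1] |d| 21.0 ang 0.1 q [-0.1931  0.7686  2.0385  1.072   0.8082 -1.1057]
X [0.4501 0.2227 0.0454] rel [20.5 22.6  1.3  0.1 -0.1 -0.1] |d| 31.0 ang 0.1 q [-0.1931  0.7919  2.0391  1.0923  0.797  -1.135 ]
X [0.4501 0.2227 0.0434] rel [21.8 24.1  1.3  0.1 -0.1 -0.1] |d| 33.0 ang 0.1 q [-0.1931  0.7965  2.0391  1.0964  0.7949 -1.1408]
[-0.025, 0.084, 0.075] [231. 131.]
[0.025, 0.084, 0.075] [320. 131.]
[-0.025, 0.076, 0.075] [231. 143.]
[0.025, 0.076, 0.075] [321. 143.]
[-0.032, 0.084, 0.008] [232. 186.]
[0.032, 0.084, 0.008] [320. 186.]
[-0.0275, 0.046, 0.058] [227. 205.]
[0.0275, 0.046, 0.058] [324. 205.]
```

View pics/v6.png

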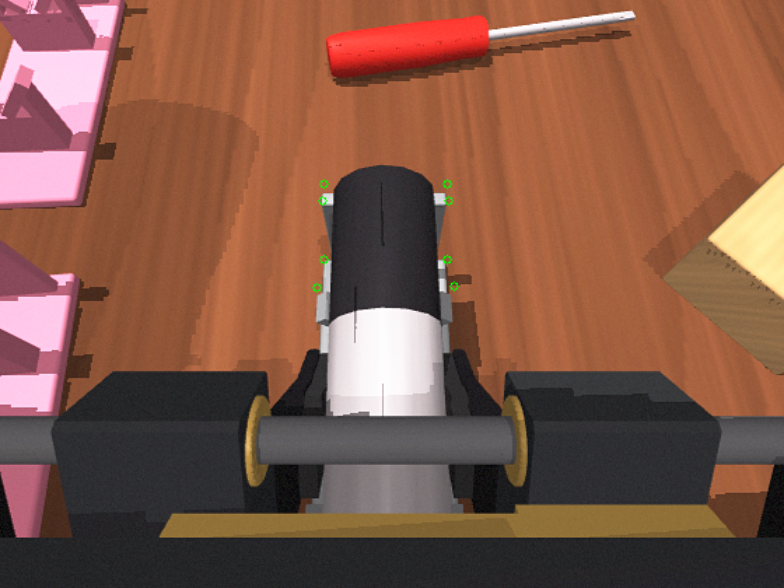

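The probe sits in the hand as predicted (boundary at row 219, predicted 220.5). The plate's top edge looks a few pixels nearer than predicted, so I look closer.

Run:
```python
import cv2
im=cv2.imread('pics/w5.png')[120:260,210:345]
cv2.imwrite('pics/v7.png',cv2.resize(im,None,fx=4.2,fy=4.2,interpolation=cv2.INTER_NEAREST))
```

```text
(no output)
```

View pics/v7.png

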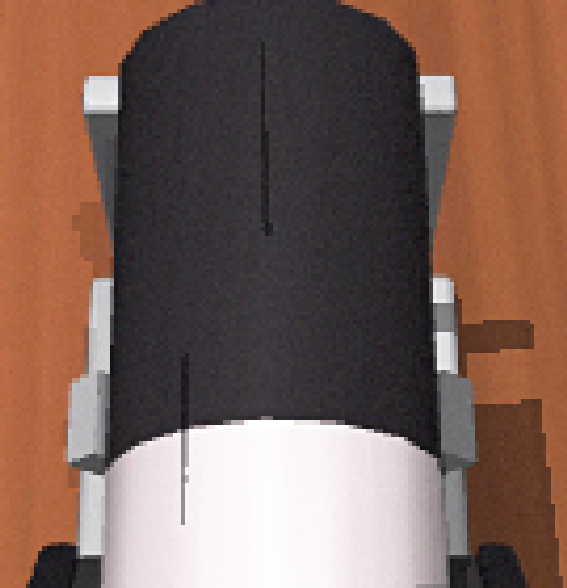

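Run:
```python
from p2 import *
r=R.from_euler('z',YAW)
c,o,M=cam('wrist');print('cam',o,M[:,2])
for nm,p,row,col in[('plate in',[0,.076,.075],146.2,None),('sad far',[0,.046,.058],209.3,None),('sad near',[0,.034,.058],230.7,None),('base far',[0,.084,.008],186.7,None)]:
    P=r.apply(p)+[CX,CY,0]; a=proj('wrist',P); b=proj('wrist',P+[0,.001,0]); z=proj('wrist',P+[0,0,.001])
    print(nm,a[1].round(1),'px/mm y',(b-a)[1].round(2),'z',(z-a)[1].round(2),'CY=',CY+(row-a[1])/(b-a)[1]/1000)
ob=get_obs();Rt=R.from_quat(ob['tool_rot']);g=np.array(ob['position'])-Rt.apply([0,.019,0]);ax=np.array([-.0374,-.9993,0])
for d,row in((-.0745,117.5),(-.0245,219.5)):
    P=g+ax*d+[0,0,.018]; a=proj('wrist',P); b=proj('wrist',P-ax*.001); z=proj('wrist',P+[0,0,.001]); print('probe',a[1],(b-a)[1],(z-a)[1],'shift mm',(row-a[1])/(b-a)[1])
```

```text
cam [0.4486 0.1792 0.2494] [ 0.0138  0.3992 -0.9168]
plate in 143.1 px/mm y -1.52 z -1.02 CY= 0.21794685478827552
sad far 204.9 px/mm y -1.61 z -0.73 CY= 0.21727766914059735
sad near 224.7 px/mm y -1.68 z -0.66 CY= 0.21644440859455355
base far 185.8 px/mm y -1.22 z -0.63 CY= 0.21925333566155583
probe 120.10820894195616 -1.7692169152551855 -1.3534719453446087 shift mm 1.4742165980139101
probe 220.432422085561 -2.26434073712241 -0.9232818676777015 shift mm 0.41178523632708647
```

The wrist view puts the cradle about 2 mm nearer than the fixed views do. I aim at CY=0.2178, CX=0.4494.

```bash
sed -i 's/^CX,CY,YAW=.*/CX,CY,YAW=.4494,.2178,-.037/' p2.py
python3 - <<'E'
from p2 import *
for dz in(.008,0.001): X,Rp=target(dz); go(X,Rp)
E
```

```text
X [0.4495 0.2205 0.0534] rel [17.1 15.1  0.8  0.1 -0.1 -0.1] |d| 23.0 ang 0.1 q [-0.1984  0.7732  2.0405  1.0733  0.8066 -1.1148]
X [0.4495 0.2205 0.0464] rel [21.6 20.4  0.8  0.1 -0.1 -0.1] |d| 30.0 ang 0.1 q [-0.1984  0.7895  2.0409  1.0875  0.7988 -1.1353]
```

{"name": "drive_tool", "arguments": {
  "plan": [
    [6,5,1,0.1,-0.1,0,30],
    [12,10,1,0.1,-0.1,0,30],
    [17,15,1,0.1,-0.1,0,30],
    [17,15,1,0.1,-0.1,0,30],
    [17,15,1,0.1,-0.1,0,30],
    [17,15,1,0.1,-0.1,0,30]
  ]
}}

```text
time: 11.0
position: [0.4492, 0.2206, 0.0529]
tool_rot: [-0.286, 0.647, -0.31, 0.635]
ft_force: [0.3, 0.2, -2.9]
grip_width: 0.0349
```

Run:
```python
from p2 import *
o=get_obs();print(o['position'],o['ft_force'],o['moment'])
for dz in(.001,-.001): X,Rp=target(dz); go(X,Rp)
```

```text
[0.4492 0.2206 0.0529] [ 0.342   0.2392 -2.8993] [-0.6872 -0.0653 -0.0201]
X [0.4495 0.2205 0.0464] rel [ 4.2  4.9  0.3  0.  -0.  -0.1] |d| 6.0 ang 0.1 q [-0.1984  0.7895  2.0409  1.0875  0.7988 -1.1353]
X [0.4495 0.2205 0.0444] rel [ 5.5  6.4  0.3  0.  -0.  -0.1] |d| 8.0 ang 0.1 q [-0.1984  0.7942  2.0409  1.0916  0.7966 -1.1411]
```

{"name": "drive_tool", "arguments": {
  "plan": [
    [2,2,0,0,0,0,30],
    [3,3.5,0,0,0,0,30],
    [4,4.6,0,0,0,0,30],
    [4.5,5.1,0,0,0,0,30],
    [4.5,5.1,0,0,0,0,30],
    [4.5,5.1,0,0,0,0,30]
  ]
}}

```text
time: 11.6
position: [0.4493, 0.2204, 0.0461]
tool_rot: [-0.286, 0.647, -0.31, 0.635]
ft_force: [-0.3, 0.4, -1.7]
grip_width: 0.0349
```

Run:
```python
from p2 import *
o=get_obs();print(o['position'],o['ft_force'],o['moment'])
for dz in(0,-.002): X,Rp=target(dz); go(X,Rp)
```

```text
[0.4493 0.2204 0.0461] [-0.26    0.3656 -1.6571] [-0.6704 -0.0742  0.0107]
X [0.4495 0.2205 0.0454] rel [ 0.3  0.6  0.2  0.  -0.  -0.1] |d| 1.0 ang 0.1 q [-0.1984  0.7918  2.0409  1.0896  0.7977 -1.1382]
X [0.4495 0.2205 0.0434] rel [ 1.6  2.1  0.2  0.  -0.  -0.1] |d| 3.0 ang 0.1 q [-0.1984  0.7965  2.0409  1.0937  0.7955 -1.1441]
```

{"name": "drive_tool", "arguments": {
  "plan": [
    [0.3,0.6,0,0,0,0,30],
    [0.3,0.6,0,0,0,0,30],
    [0.3,0.6,0,0,0,0,30]
  ]
}}

```text
time: 11.9
position: [0.4493, 0.2206, 0.0455]
tool_rot: [-0.286, 0.647, -0.31, 0.635]
ft_force: [-0.1, -1.2, -2.1]
grip_width: 0.0352
```

{"name": "drive_tool", "arguments": {
  "plan": [
    [0.6,0.8,0,0,0,0,30],
    [0.6,0.8,0,0,0,0,30],
    [0.6,0.8,0,0,0,0,30]
  ]
}}

```text
time: 12.2
position: [0.4493, 0.2206, 0.0444]
tool_rot: [-0.286, 0.647, -0.31, 0.635]
ft_force: [-0.3, 0.4, -2.9]
grip_width: 0.0343
```

Run:
```python
from p2 import *
o=get_obs();print(o['position'],o['ft_force'],o['moment'])
im=camera('wrist');cv2.imwrite('pics/w6.png',im)
crop=cv2.resize(im[120:260,210:345],None,fx=4,fy=4,interpolation=cv2.INTER_NEAREST)
s=camera('side');cv2.imwrite('pics/side3.png',s); s=cv2.resize(s[240:335,210:300],(520,560),interpolation=cv2.INTER_CUBIC)[:,:255+5]
s=cv2.resize(camera('side')[245:335,215:300],(250,265),interpolation=cv2.INTER_CUBIC); s=cv2.copyMakeBorder(s,0,560-265,0,0,0)
cv2.imwrite('pics/v8.png',np.hstack([crop,s]))
```

```text
[0.4493 0.2206 0.0444] [-0.2984  0.3631 -2.8733] [-0.6611 -0.0634  0.0147]
```

View pics/v8.png

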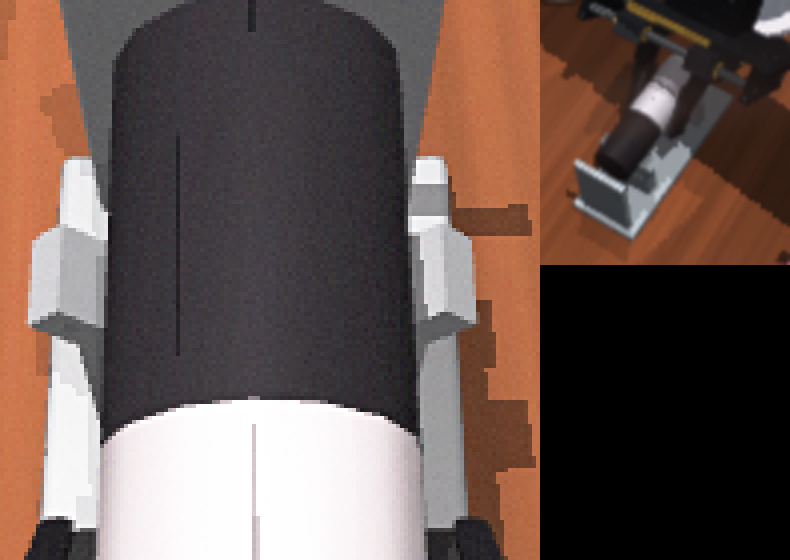

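View 9: the probe hovers over the saddles, about 1 mm to +x of the V centre. The handle's end clears the plate. There is no contact yet, so I lower gently with a −1 mm lateral correction.

{"name": "drive_tool", "arguments": {
  "plan": [
    [0.7,0.8,-0.5,0,0,0,30],
    [0.7,0.8,-1,0,0,0,30],
    [0.7,0.8,-1,0,0,0,30],
    [0.7,0.8,-1,0,0,0,30]
  ]
}}

```text
time: 12.75
position: [0.4482, 0.2206, 0.0434]
tool_rot: [-0.286, 0.647, -0.31, 0.635]
ft_force: [0.3, -0.4, -2.1]
grip_width: 0.0345
```

{"name": "drive_tool", "arguments": {
  "plan": [
    [0.7,0.8,0,0,0,0,30],
    [0.7,0.8,0,0,0,0,30],
    [0.7,0.8,0,0,0,0,30]
  ]
}}

```text
time: 13.05
position: [0.4483, 0.2206, 0.0423]
tool_rot: [-0.286, 0.647, -0.31, 0.635]
ft_force: [0.3, 0.6, -2.6]
grip_width: 0.0347
```

{"name": "drive_tool", "arguments": {
  "plan": [
    [0.7,0.8,0,0,0,0,30],
    [0.7,0.8,0,0,0,0,30],
    [0.7,0.8,0,0,0,0,30]
  ]
}}

```text
time: 13.35
position: [0.4483, 0.2207, 0.0415]
tool_rot: [-0.286, 0.647, -0.31, 0.635]
ft_force: [-0.5, 0.0, 0.6]
grip_width: 0.0346
```

{"name": "drive_tool", "arguments": {
  "plan": [
    [0.7,0.8,0,0,0,0,30],
    [0.7,0.8,0,0,0,0,30],
    [0.7,0.8,0,0,0,0,30]
  ]
}}

```text
time: 13.65
position: [0.4482, 0.2209, 0.0412]
tool_rot: [-0.285, 0.647, -0.31, 0.636]
ft_force: [-1.2, -3.2, 7.0]
grip_width: 0.0347
```

Run:
```python
from p2 import *
o=get_obs();Rt=R.from_quat(o['tool_rot']);print(o['position'],o['ft_force'],o['moment'],Rt.as_matrix()[:,1])
s=camera('side');cv2.imwrite('pics/side4.png',s)
for t in('probe_center','probe_nose'): print(t,[(np.round(x['location'],1),round(x['conf'],2)) for x in mark_of('side',t)][:2])
r=R.from_euler('z',YAW)
for P in([0,0,.06],[0,-.065,.06]): print(proj('side',r.apply(P)+[CX,CY,0]))
```

```text
[0.4482 0.2209 0.0412] [-1.1795 -3.2375  6.9904] [-0.0654  0.0317 -0.0802] [ 0.0241  0.6453 -0.7635]
probe_center [(array([252.1, 286.8]), 0.93), (array([267.2, 263.5]), 0.73)]
probe_nose [(array([267.8, 263.6]), 0.56)]
[253.3078 283.5535]
[266.9413 265.5773]
```

{"name": "drive_tool", "arguments": {
  "plan": [
    [0.4,0.4,0,0,0,0,30],
    [0.4,0.4,0,0,0,0,30],
    [0.4,0.4,0,0,0,0,30]
  ]
}}

```text
time: 14.1
position: [0.4482, 0.2209, 0.0412]
tool_rot: [-0.285, 0.647, -0.309, 0.636]
ft_force: [-1.4, -5.2, 11.1]
grip_width: 0.0349
```

Run:
```python
from p2 import *
o=get_obs();print(o['position'],o['ft_force'],o['moment'])
```

```text
[0.4482 0.2209 0.0412] [-1.4025 -5.167  11.1417] [0.0536 0.0711 0.0234]
```

{"name": "drive_tool", "arguments": {
  "plan": [
    [-0.6,-0.7,0,0,0,0,30],
    [-0.6,-0.7,0,0,0,0,38],
    [-0.6,-0.7,0,0,0,0,42],
    [-0.6,-0.7,0,0,0,0,48],
    [-0.6,-0.7,0,0,0,0,54],
    [-0.6,-0.7,0,0,0,0,56],
    [-0.6,-0.7,0,0,0,0,56]
  ]
}}

```text
time: 14.8
position: [0.4483, 0.2206, 0.0404]
tool_rot: [-0.286, 0.647, -0.31, 0.635]
ft_force: [0.3, -0.1, -0.2]
grip_width: 0.0551
```

Run:
```python
from p2 import *
o=get_obs();print(o['position'],o['ft_force'],o['grip_width'],o['q'])
im=camera('wrist');cv2.imwrite('pics/w7.png',im)
# straight-up retreat: rel
X=np.array(o['position']); v=rel(X-R.from_quat(o['tool_rot']).apply([0,.15,0]),o['tool_rot']);print(v)
```

```text
[0.4483 0.2206 0.0404] [ 0.3468 -0.077  -0.1663] 0.055149774135052045 [-0.1998  0.8042  2.044   1.1024  0.7926 -1.1578]
[  -0.0022 -149.9765   -0.008    -0.0036   -0.0012    0.0012]
```

{"name": "drive_tool", "arguments": {
  "plan": [
    [0,-10,0,0,0,0,56],
    [0,-30,0,0,0,0,56],
    [0,-60,0,0,0,0,56],
    [0,-95,0,0,0,0,70],
    [0,-130,0,0,0,0,80],
    [0,-150,0,0,0,0,80],
    [0,-150,0,0,0,0,80],
    [0,-150,0,0,0,0,80]
  ]
}}

```text
time: 15.65
position: [0.4447, 0.1237, 0.1555]
tool_rot: [-0.286, 0.647, -0.311, 0.635]
ft_force: [-0.2, -0.6, -0.4]
grip_width: 0.0787
```

Run:
```python
from p2 import *
o=get_obs();print(o['time'],o['position'])
w=camera('wrist');cv2.imwrite('pics/w8.png',w)
for t in('probe_center','probe_nose'): print('w',t,[(np.round(x['location'],1),round(x['conf'],2),atz('wrist',x['location'],.06)) for x in mark_of('wrist',t)][:2])
s=camera('side');cv2.imwrite('pics/side5.png',s)
for t in('probe_center','probe_nose'): print('s',t,[(np.round(x['location'],1),round(x['conf'],2),atz('side',x['location'],.06)) for x in mark_of('side',t)][:2])
r=R.from_euler('z',YAW)
for y in(.065,-.065,0): print('seat',y,r.apply([0,y,.06])+[CX,CY,0])
a=cv2.resize(s[235:335,205:305],(400,400),interpolation=cv2.INTER_CUBIC); b=cv2.resize(w,(400,300)); a=cv2.copyMakeBorder(a,0,0,0,0,0)
b=cv2.copyMakeBorder(b,0,100,0,0,0); cv2.imwrite('pics/v10.png',np.hstack([a,b]))
```

```text
15.65 [0.4447 0.1237 0.1555]
w probe_center [(array([274.7, 188.4]), 0.59, array([0.4476, 0.2163, 0.06  ]))]
w probe_nose [(array([276.4, 267.7]), 0.97, array([0.4464, 0.151 , 0.06  ]))]
s probe_center [(array([339.8, 181. ]), 0.63, array([ 0.4081, -0.244 ,  0.06  ])), (array([253.4, 281.3]), 0.56, array([0.4528, 0.212 , 0.06  ]))]
s probe_nose [(array([263.1, 265.9]), 0.6, array([0.4555, 0.1587, 0.06  ]))]
seat 0.065 [0.4518 0.2828 0.06  ]
seat -0.065 [0.447  0.1528 0.06  ]
seat 0 [0.4494 0.2178 0.06  ]
```

View pics/v10.png

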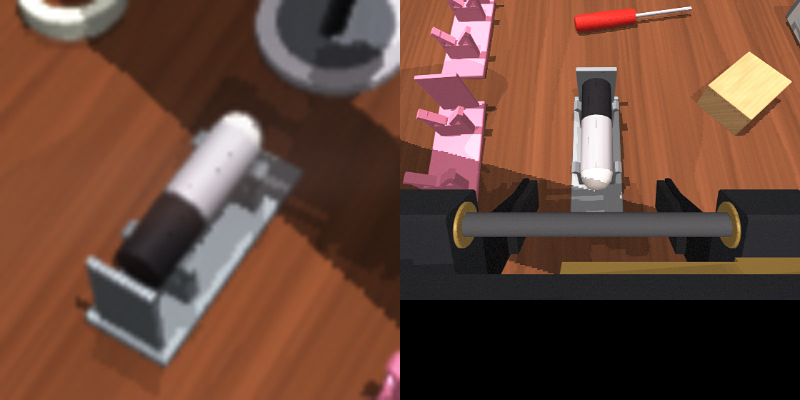

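View 10: the probe lies in both saddles of the grey cradle, dome at the open end and handle short of the plate. I measure the centring from the gap to the plate, and now plan the unit.

Run:
```python
from p2 import *
im=cv2.imread('pics/w8.png');g=cv2.cvtColor(im,cv2.COLOR_BGR2GRAY).astype(float)
p=g[85:300,268:282].mean(1); d=np.diff(cv2.GaussianBlur(p[:,None],(1,3),0).ravel())
print([(i+85.5,round(d[i])) for i in range(1,len(d)-1) if abs(d[i])>8 and abs(d[i])>=abs(d[i-1]) and abs(d[i])>abs(d[i+1])])
r=R.from_euler('z',YAW)
def pe(y,z,x=0): 
    P=r.apply([x,y,z])+[CX,CY,0]; a=proj('wrist',P); b=proj('wrist',P+r.apply([0,.001,0])); return a.round(1),(b-a)[1].round(2)
for nm,y,z in[('plate in top',.076,.075),('base far',.084,.008),('handle end top',.065,.078),('boundary top',.015,.078),('nose',-.065,.06),('base near',-.084,.008)]: print(nm,*pe(y,z))
for x in(-.02,.02): print('sadfar',pe(.046,.058,x),'sadnear top',pe(-.034,.058,x))
```

```text
[(93.5, 51), (98.5, -58), (108.5, -13), (160.5, 86), (251.5, -18), (264.5, -11), (267.5, -8), (273.5, 15), (280.5, -13), (294.5, 14), (296.5, -33)]
plate in top [276.5  99.4] -0.93
base far [276.5 137.1] -0.81
handle end top [276.5 107.5] -0.96
boundary top [276.6 159. ] -1.1
nose [276.7 265. ] -1.32
base near [276.7 303.2] -1.2
sadfar (array([253.4, 140.4]), np.float64(-0.97)) sadnear top (array([251. , 226.9]), np.float64(-1.2))
sadfar (array([299.7, 140.3]), np.float64(-0.97)) sadnear top (array([302.4, 226.8]), np.float64(-1.2))
```

The probe is seated about 2 mm towards the open end of centre at most, so it stays. Now I work out the unit's pose from the first wrist view, the platform centre, and feasible turns.

```bash
cat > u1.py <<'E'
from p1 import *
import json
D=[json.loads(l) for l in open('q.txt')]
P1,Q1=np.array(D[1][1]),R.from_quat(D[1][2])
def w1z(px,z):
    c=get_calibration('wrist');T=np.array(c['tool_from_camera']);M=Q1.as_matrix()
    o=P1+M@T[:3,3]; d=M@T[:3,:3]@np.array([(px[0]-c['cx'])/c['fx'],(px[1]-c['cy'])/c['fy'],1]); return o+d*(z-o[2])/d[2]
def poses(C,phi,psi,al,fl,off,zg,T):
    "C unit centre xy, phi stub azimuth, psi final heading s', T platform xy"
    s=np.array([np.cos(phi),np.sin(phi),0]); s2=np.array([np.cos(psi),np.sin(psi),0])
    a=-up*np.cos(al)-s*np.sin(al); z=fl*np.cross(up,s); Rg=R.from_matrix(np.c_[np.cross(a,z),a,z])
    Ro=R.from_matrix(np.c_[up,np.cross(up,s2),-s2])*R.from_matrix(np.c_[s,np.cross(up,s),up]).inv() # s->up, up->-s2
    Rp=Ro*Rg; G=np.r_[C,zg]+s*off; F=np.r_[T,.012+.055+off]-s2*(zg-.022)
    return Rg,G+Rg.apply([0,.019,0]),Rp,F+Rp.apply([0,.019,0])
E
cat > u2.py <<'E'
from u1 import *
im=cv2.imread('pics/w1.png')
crop=im[160:260,200:315]; hsv=cv2.cvtColor(crop,cv2.COLOR_BGR2HSV)
bx=(hsv[...,1]<70)&True
m8=bx.astype(np.uint8); m8=cv2.morphologyEx(m8,cv2.MORPH_CLOSE,np.ones((5,5))); n,l,st,ce=cv2.connectedComponentsWithStats(m8); k=1+np.argmax(st[1:,4]); cs,_=cv2.findContours((l==k).astype(np.uint8),0,2); c=max(cs,key=cv2.contourArea)
rc=cv2.minAreaRect(c); print(st[k],'rect',np.array(cv2.boxPoints(rc))+[200,160])
stub=w1z((216,188.5),.022); cen=w1z((259.7,212.5),.022); print('stub',stub,'cen',cen,'phi',np.degrees(np.arctan2(*(stub-cen)[1::-1])),np.linalg.norm((stub-cen)[:2]))
t=cv2.imread('pics/top.png'); w=t[205:262,250:312]; h=cv2.cvtColor(w,cv2.COLOR_BGR2HSV); m_=(h[...,1]<90).astype(np.uint8); cs,_=cv2.findContours(m_,0,2); c=max(cs,key=cv2.contourArea); e=cv2.fitEllipse(cv2.convexHull(c)); p=np.array(e[0])+[250,205]; print('disc top',e,p,atz('top',p,.009))
s=cv2.imread('pics/side.png'); w=s[220:262,262:316]; h=cv2.cvtColor(w,cv2.COLOR_BGR2HSV); m_=(h[...,1]<90).astype(np.uint8); cs,_=cv2.findContours(m_,0,2); c=max(cs,key=cv2.contourArea); e=cv2.fitEllipse(cv2.convexHull(c)); p=np.array(e[0])+[262,220]; print('disc side',e,p,atz('side',p,.009))
C=cen[:2]; phi=np.arctan2(*(stub-cen)[1::-1])
q0=np.array(get_obs()['q']); res=[]
for al in np.radians([15,30]):
  for psi in np.radians(range(-180,180,30)):
    for fl in(1,-1):
      Rg,Xg,Rp,Xp=poses(C,phi,psi,al,fl,.01,.027,(.458,.022))
      q=q0;tot=0;qs=[]
      for X,r in[(Xg+[0,0,.1],Rg),(Xg,Rg),(Xp+[0,0,.06],Rp),(Xp,Rp)]:
        s=kin.ik(X,r,m,seeds=3,q0=q)
        if not s: break
        q2=min(s,key=lambda t:np.abs(t-q).max());tot+=np.abs(q2-q).max();q=q2;qs.append(q)
      else: res.append((tot,np.degrees(al).round(),np.degrees(psi).round(),fl,np.array(qs)))
res.sort(key=lambda t:t[0])
for r in res[:6]: print(round(r[0],2),r[1:4]);print(r[4].round(2))
E
python3 u2.py
```

```text
[  12   15   91   77 3712] rect [[210.7197 213.8471]
 [232.5414 173.8408]
 [306.3185 214.0828]
 [284.4968 254.0892]]
stub [ 0.4208 -0.2195  0.022 ] cen [ 0.4116 -0.2857  0.022 ] phi 82.04549381204534 0.06684797361772021
disc top ((30.892362594604492, 29.253337860107422), (44.401588439941406, 44.615291595458984), 105.31148529052734) [280.8924 234.2533] [0.455  0.0187 0.009 ]
disc side ((26.577455520629883, 21.295625686645508), (33.9173583984375, 41.201927185058594), 91.14436340332031) [288.5775 241.2956] [0.4542 0.0178 0.009 ]
3.06 (np.float64(15.0), np.float64(120.0), -1)
[[-0.68  0.53  1.93 -0.42  0.58 -0.21]
 [-0.68  0.74  1.97 -0.67  0.36  0.08]
 [-0.53  0.99  1.52  0.52  1.86 -1.26]
 [-0.53  1.09  1.5   0.51  1.79 -1.3 ]]
3.06 (np.float64(15.0), np.float64(90.0), -1)
[[-0.68  0.53  1.93 -0.42  0.58 -0.21]
 [-0.68  0.74  1.97 -0.67  0.36  0.08]
 [-0.73  0.95  1.82  0.81  1.57 -1.29]
 [-0.73  1.06  1.79  0.81  1.5  -1.36]]
3.27 (np.float64(15.0), np.float64(150.0), -1)
[[-0.68  0.53  1.93 -0.42  0.58 -0.21]
 [-0.68  0.74  1.97 -0.67  0.36  0.08]
 [-0.32  1.04  1.32  0.22  2.07 -1.41]
 [-0.32  1.14  1.29  0.21  2.01 -1.43]]
3.33 (np.float64(15.0), np.float64(-180.0), -1)
[[-0.68  0.53  1.93 -0.42  0.58 -0.21]
 [-0.68  0.74  1.97 -0.67  0.36  0.08]
 [-0.12  1.07  1.23 -0.14  2.14 -1.68]
 [-0.12  1.16  1.21 -0.13  2.08 -1.67]]
3.48 (np.float64(15.0), np.float64(60.0), -1)
[[-0.68  0.53  1.93 -0.42  0.58 -0.21]
 [-0.68  0.74  1.97 -0.67  0.36  0.08]
 [-0.9   0.98  2.17  1.2   1.31 -1.58]
 [-0.9   1.13  2.13  1.23  1.27 -1.69]]
3.56 (np.float64(15.0), np.float64(-150.0), -1)
[[-0.68  0.53  1.93 -0.42  0.58 -0.21]
 [-0.68  0.74  1.97 -0.67  0.36  0.08]
 [ 0.07  1.05  1.29 -0.49  2.03 -1.93]
 [ 0.07  1.14  1.27 -0.47  1.97 -1.89]]
```

```bash
cat > u3.py <<'E'
from u1 import *; from p2 import path
PL=(.4546,.0182)
E
python3 - <<'E'
from u3 import *
o=get_obs();C=(.409,-.287);phi=np.radians(80)
for al in(15,22,30):
    for psi in(75,90,105):
        Rg,Xg,Rp,Xp=poses(C,phi,np.radians(psi),np.radians(al),-1,.01,.027,PL)
        q=np.array(o['q']); out=[]
        for X,r in[(Xg-Rg.apply([0,.11,0]),Rg),(Xg,Rg),(Xp+[0,0,.06],Rp),(Xp,Rp)]:
            s=kin.ik(X,r,m,seeds=4,q0=q)
            if not s: out.append(None);break
            q=min(s,key=lambda t:np.abs(t-q).max()); out.append(q.round(2))
        print(al,psi,out[-1],len(out))
Rg,Xg,Rp,Xp=poses(C,phi,np.radians(90),np.radians(20),-1,.01,.027,PL)
X=Xg-Rg.apply([0,.11,0]); go(X,Rg); path(np.array(o['position']),R.from_quat(o['tool_rot']),X,Rg,10)
E
```

```text
15 75 [-0.83  1.08  1.96  0.98  1.37 -1.48] 4
15 90 [-0.74  1.06  1.79  0.8   1.5  -1.36] 4
15 105 [-0.64  1.07  1.64  0.65  1.65 -1.31] 4
22 75 [-0.81  1.01  1.99  0.98  1.27 -1.44] 4
22 90 [-0.72  1.    1.83  0.78  1.4  -1.33] 4
22 105 [-0.63  1.01  1.68  0.62  1.55 -1.29] 4
30 75 [-0.78  0.93  2.01  0.97  1.15 -1.38] 4
30 90 [-0.7   0.93  1.86  0.76  1.29 -1.29] 4
30 105 [-0.61  0.94  1.72  0.6   1.43 -1.26] 4
X [ 0.4161 -0.2465  0.1125] rel [ 311.6 -207.5  -14.5    1.6    8.2  -60. ] |d| 375.0 ang 60.6 q [-0.5645  0.5325  1.9616 -0.5993  0.5954  0.1023]
0.0 [-0.42  0.55  2.    0.76  1.05 -0.93] 0.0
0.1 [-0.44  0.51  1.99  0.66  1.01 -0.86] 0.11
0.2 [-0.47  0.49  1.98  0.55  0.96 -0.78] 0.11
0.3 [-0.48  0.47  1.98  0.44  0.92 -0.71] 0.11
0.4 [-0.5   0.46  1.97  0.33  0.87 -0.64] 0.11
0.5 [-0.51  0.45  1.96  0.21  0.82 -0.56] 0.12
0.6 [-0.52  0.45  1.96  0.08  0.77 -0.46] 0.13
0.7 [-0.53  0.46  1.96 -0.06  0.72 -0.36] 0.14
0.8 [-0.54  0.48  1.96 -0.22  0.67 -0.23] 0.16
0.9 [-0.55  0.5   1.96 -0.39  0.63 -0.08] 0.18
1.0 [-0.56  0.53  1.96 -0.6   0.6   0.1 ] 0.2
```

{"name": "drive_tool", "arguments": {
  "plan": [
    [20,-14,-1,0.1,0.5,-3.8,80],
    [51,-34,-2,0.3,1.3,-9.8,80],
    [84,-56,-4,0.4,2.2,-16,80],
    [117,-78,-5,0.6,3.1,-22.5,80],
    [150,-100,-7,0.8,3.9,-28.8,80],
    [183,-122,-8,0.9,4.8,-35.2,80],
    [216,-144,-10,1.1,5.7,-41.5,80],
    [249,-166,-12,1.3,6.5,-47.8,80],
    [280,-186,-13,1.4,7.4,-54,80],
    [300,-210,-14,1.6,8.2,-60,80]
  ]
}}

```text
time: 16.95
position: [0.4167, -0.2408, 0.1217]
tool_rot: [0.542, -0.454, 0.613, -0.352]
ft_force: [-1.2, 0.2, 0.7]
grip_width: 0.0799
```

{"name": "drive_tool", "arguments": {
  "plan": [
    [0,0,0,0,0,0,80],
    [0,0,0,0,0,0,80],
    [0,0,0,0,0,0,80]
  ]
}}

```text
time: 17.25
position: [0.417, -0.2389, 0.1224]
tool_rot: [0.54, -0.455, 0.613, -0.354]
ft_force: [1.0, -0.2, 0.8]
grip_width: 0.0801
```

Run:
```python
from u3 import *
o=get_obs();print(o['time'],o['position'],R.from_quat(o['tool_rot']).as_matrix()[:,1])
w=camera('wrist');cv2.imwrite('pics/w9.png',w);o2=get_obs();print(o2['position']-np.array(o['position']))
print([(np.round(x['location'],1),round(x['conf'],2),atz('wrist',x['location'],.022)) for x in mark_of('wrist','unit_center')][:2])
```

```text
17.25 [ 0.417  -0.2389  0.1224] [-0.0585 -0.3349 -0.9404]
[ 0.0001 -0.0002  0.0002]
[(array([277.7, 218.1]), 0.67, array([ 0.4121, -0.2843,  0.022 ]))]
```

View pics/w9.png

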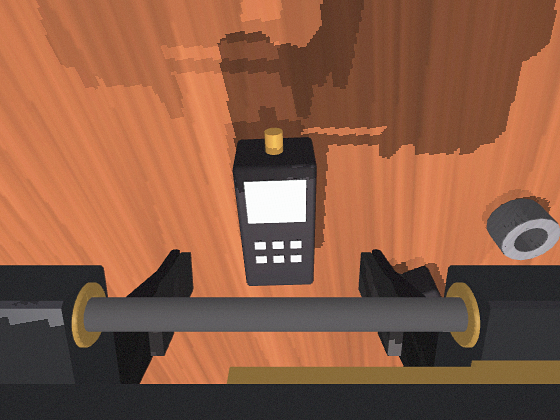

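View 11: the unit's window and keys face up, the stub points away at (274,140), and the front-face corners are near (234,171), (315,167), (315,283) and (247,285). I fit the box model to those corners.

Run:
```python
from u3 import *
from scipy.optimize import least_squares
pts={(-.027,.055):(234,171),(.027,.055):(315,167),(.027,-.055):(315,283),(-.027,-.055):(247,285)}
W={k:atz('wrist',v,.044) for k,v in pts.items()}
for k,v in W.items(): print(k,v)
def f(p):
    r=R.from_euler('z',p[2]); return np.concatenate([(r.apply([*k,.022])+[p[0],p[1],.022]-v)[:2] for k,v in W.items()])
s=least_squares(f,[.41,-.285,-.1]);print(s.x,'phi',np.degrees(s.x[2])+90,'res mm',(s.fun*1000).round(1))
print('stub base', atz('wrist',(274,150),.022), 'model',R.from_euler('z',s.x[2]).apply([0,.055,0])+[s.x[0],s.x[1],.022])
```

```text
(-0.027, 0.055) [ 0.3942 -0.2257  0.044 ]
(0.027, 0.055) [ 0.4449 -0.2319  0.044 ]
(0.027, -0.055) [ 0.4328 -0.3371  0.044 ]
(-0.027, -0.055) [ 0.3791 -0.3297  0.044 ]
[ 0.4127 -0.2811 -0.1291] phi 82.60217903052504 res mm [-1.2  2.6  1.7  1.8 -0.4 -2.  -0.2 -2.4]
stub base [ 0.4196 -0.2268  0.022 ] model [ 0.4198 -0.2266  0.022 ]
```

```bash
cat >> u3.py <<'E'
C=(.4122,-.2825);phi=np.radians(82.6)
Rg,Xg,Rp,Xp=poses(C,phi,np.radians(90),np.radians(25),-1,.01,.027,PL)
E
python3 - <<'E'
from u3 import *
o=get_obs()
go(Xg-Rg.apply([0,.06,0]),Rg); go(Xg,Rg); path(np.array(o['position']),R.from_quat(o['tool_rot']),Xg,Rg,4)
E
```

```text
X [ 0.4157 -0.2554  0.0642] rel [-4.8 60.5  1.3  0.9 -2.5 -5.1] |d| 61.0 ang 5.7 q [-0.5354  0.6532  2.0088 -0.963   0.4926  0.4593]
X [ 0.4125 -0.2805  0.0098] rel [  0.4 120.3   2.4   0.9  -2.5  -5.1] |d| 120.0 ang 5.7 q [-0.5878  0.7768  2.009  -1.2161  0.416   0.6872]
0.0 [-0.55  0.51  1.96 -0.58  0.62  0.09] 0.0
0.25 [-0.56  0.57  1.98 -0.69  0.55  0.19] 0.12
0.5 [-0.57  0.64  1.99 -0.84  0.49  0.33] 0.15
0.75 [-0.58  0.71  2.   -1.01  0.44  0.5 ] 0.18
1.0 [-0.59  0.78  2.01 -1.22  0.42  0.69] 0.2
```

{"name": "drive_tool", "arguments": {
  "plan": [
    [-2,15,0,0.3,-0.9,-2,87],
    [-4,38,1,0.6,-1.7,-4,87],
    [-5,60,1,0.9,-2.5,-5.1,87],
    [-4,75,1,0.9,-2.5,-5.1,87],
    [-3,88,2,0.9,-2.5,-5.1,87],
    [-2,98,2,0.9,-2.5,-5.1,87],
    [-1,106,2,0.9,-2.5,-5.1,87],
    [-1,106,2,0.9,-2.5,-5.1,87],
    [-1,106,2,0.9,-2.5,-5.1,87]
  ]
}}

```text
time: 18.25
position: [0.4132, -0.275, 0.0229]
tool_rot: [0.571, -0.418, 0.62, -0.34]
ft_force: [0.2, -0.7, 0.3]
grip_width: 0.0869
```

Run:
```python
from u3 import *
o=get_obs();print(o['time'],o['position'],o['q'],o['ft_force'])
go(Xg,Rg)
```

```text
18.25 [ 0.4132 -0.275   0.0229] [-0.5753  0.7474  2.0102 -1.1526  0.4322  0.6309] [ 0.1779 -0.681   0.3337]
X [ 0.4125 -0.2805  0.0098] rel [-0.5 14.2 -0.   0.  -0.1  0.1] |d| 14.0 ang 0.1 q [-0.5878  0.7768  2.009  -1.2161  0.416   0.6872]
```

{"name": "drive_tool", "arguments": {
  "plan": [
    [0,7,0,0,0,0,87],
    [0,14,0,0,0,0,87],
    [0,14,0,0,0,0,87],
    [0,14,0,0,0,0,65],
    [0,14,0,0,0,0,58],
    [0,14,0,0,0,0,48],
    [0,14,0,0,0,0,48],
    [0,14,0,0,0,0,48],
    [0,14,0,0,0,0,48],
    [0,14,0,0,0,0,48]
  ],
  "newtons": 40
}}

```text
time: 19.25
position: [0.4118, -0.281, 0.0102]
tool_rot: [0.571, -0.418, 0.62, -0.339]
ft_force: [-1.7, 0.1, 2.7]
grip_width: 0.054
```

Run:
```python
from u3 import *
o=get_obs();Rt=R.from_quat(o['tool_rot']);print(o['time'],o['position'],o['ft_force'],o['moment'],o['grip_width'],Rt.as_matrix()[2])
print('jaw az err', np.degrees(np.arctan2(*Rt.as_matrix()[1::-1,2])), 'expected',np.degrees(phi)-90)
```

```text
19.25 [ 0.4118 -0.281   0.0102] [-1.7123  0.1449  2.6522] [ 0.1523  0.2163 -0.1339] 0.05396295599684734 [ 0.4246 -0.9054 -0.0013]
jaw az err -7.48401850459583 expected -7.3999999999999915
```

{"name": "drive_tool", "arguments": {
  "plan": [
    [0,0,0,0,0,0,48],
    [3,-6,0,0,0,0,48],
    [10,-22,0,0,0,0,48],
    [23,-49,0,0,0,0,48],
    [36,-76,0,0,0,0,48],
    [47,-100,0,0,0,0,48],
    [51,-109,0,0,0,0,48],
    [51,-109,0,0,0,0,48],
    [51,-109,0,0,0,0,48]
  ]
}}

```text
time: 20.15
position: [0.4122, -0.2805, 0.1298]
tool_rot: [0.571, -0.418, 0.62, -0.34]
ft_force: [-1.1, 0.4, -3.9]
grip_width: 0.0538
```

Run:
```python
from u3 import *
o=get_obs();print(o['time'],o['position'],o['ft_force'],o['moment'],o['grip_width'])
X=Xp+[0,0,.05]; go(X,Rp); path(np.array(o['position']),R.from_quat(o['tool_rot']),X,Rp,12)
```

```text
20.15 [ 0.4122 -0.2805  0.1298] [-1.1387  0.3851 -3.9418] [ 0.6096 -0.1588 -0.0128] 0.05381939101913252
X [0.4546 0.0304 0.119 ] rel [-288.9 -123.1    1.7   -2.8   -7.8   89.9] |d| 314.0 ang 90.3 q [-0.713   0.8722  1.8512  0.7655  1.4248 -1.2551]
0.0 [-0.59  0.52  1.96 -0.75  0.59  0.16] 0.0
0.08 [-0.61  0.49  1.94 -0.48  0.62 -0.11] 0.26
0.17 [-0.63  0.48  1.92 -0.26  0.68 -0.33] 0.23
0.25 [-0.65  0.48  1.91 -0.07  0.75 -0.5 ] 0.18
0.33 [-0.68  0.49  1.89  0.08  0.83 -0.64] 0.15
0.42 [-0.7   0.51  1.88  0.2   0.91 -0.76] 0.13
0.5 [-0.71  0.54  1.87  0.31  0.99 -0.85] 0.11
0.58 [-0.73  0.58  1.86  0.41  1.07 -0.93] 0.09
0.67 [-0.74  0.62  1.86  0.49  1.15 -1.  ] 0.08
0.75 [-0.74  0.67  1.86  0.57  1.22 -1.07] 0.08
0.83 [-0.74  0.73  1.86  0.64  1.29 -1.13] 0.07
0.92 [-0.73  0.8   1.85  0.7   1.36 -1.2 ] 0.07
1.0 [-0.71  0.87  1.85  0.77  1.42 -1.26] 0.07
```

{"name": "drive_tool", "arguments": {
  "plan": [
    [-9,-4,0,-0.1,-0.2,2.7,48],
    [-26,-11,0,-0.3,-0.7,8.1,48],
    [-43,-18,0,-0.4,-1.2,13.5,48],
    [-63,-27,0,-0.6,-1.7,19.8,48],
    [-87,-37,1,-0.8,-2.3,27,48],
    [-110,-47,1,-1.1,-3,34.2,48],
    [-136,-58,1,-1.3,-3.7,42.3,48],
    [-162,-69,1,-1.6,-4.4,50.3,48],
    [-188,-80,1,-1.8,-5.1,58.4,48],
    [-211,-90,1,-2,-5.7,65.6,48]
  ]
}}

```text
time: 21.15
position: [0.4431, -0.054, 0.121]
tool_rot: [-0.287, 0.654, -0.302, 0.631]
ft_force: [0.0, 0.7, -4.5]
grip_width: 0.0533
```

{"name": "drive_tool", "arguments": {
  "plan": [
    [0,0,0,0,0,0,48],
    [0,0,0,0,0,0,48]
  ]
}}

```text
time: 21.35
position: [0.4426, -0.0546, 0.1208]
tool_rot: [-0.289, 0.654, -0.303, 0.63]
ft_force: [0.1, -0.2, -4.7]
grip_width: 0.0537
```

Run:
```python
from u3 import *
o=get_obs();print(o['time'],o['position'],o['q'],o['ft_force'],o['grip_width'])
go(Xp+[0,0,.05],Rp)
```

```text
21.35 [ 0.4426 -0.0546  0.1208] [-0.74    0.6619  1.8584  0.5438  1.1969 -1.0531] [ 0.1306 -0.2066 -4.6593] 0.05366549458479409
X [0.4546 0.0304 0.119 ] rel [-64.   56.6   9.3  -0.7  -2.2  24.5] |d| 86.0 ang 24.6 q [-0.713   0.8722  1.8512  0.7655  1.4248 -1.2551]
```

{"name": "drive_tool", "arguments": {
  "plan": [
    [-14,12,2,-0.1,-0.5,5,48],
    [-32,28,5,-0.3,-1.1,12,48],
    [-50,44,7,-0.5,-1.7,19,48],
    [-60,53,9,-0.6,-2,23,48],
    [-64,56.6,9.3,-0.7,-2.2,24.5,48],
    [-64,56.6,9.3,-0.7,-2.2,24.5,48],
    [-64,56.6,9.3,-0.7,-2.2,24.5,48],
    [-64,56.6,9.3,-0.7,-2.2,24.5,48]
  ]
}}

```text
time: 22.15
position: [0.4555, 0.0307, 0.1213]
tool_rot: [-0.153, 0.689, -0.153, 0.692]
ft_force: [0.4, 0.6, -3.9]
grip_width: 0.0534
```

```bash
cat > chk.py <<'E'
from u3 import *
def edges(im,n,G,tilt=None):
    "overlay box model standing: G=unit centre, R orientation of unit"
o=get_obs();Rt=R.from_quat(o['tool_rot']);print(o['time'],o['position'],o['ft_force'],o['grip_width'])
go(Xp+[0,0,.05],Rp); go(Xp+[0,0,.005],Rp)
# unit pose from hand
Ru0=R.from_matrix(np.c_[[np.sin(phi),-np.cos(phi),0],[np.cos(phi),np.sin(phi),0],[0,0,1]])
Rgu=Rg.inv()*Ru0; pu=Rg.inv().apply(np.r_[C,.022]-Xg)
Ru=Rt*Rgu; Cu=np.array(o['position'])+Rt.apply(pu)
print('unit up axis',Ru.apply([0,1,0]),'centre',Cu)
V=[]
for n,f in(('side',3.0),('top',3.0)):
    im=camera(n);cv2.imwrite(f'pics/{n}_u.png',im); 
    mk=mark_of(n,'unit_center'); print(n,[(np.round(x['location'],1),round(x['conf'],2)) for x in mk][:2],'pred',proj(n,Cu).round(1))
    c0=proj(n,Cu); x0,y0=int(c0[0])-50,int(c0[1])-55
    v=cv2.resize(im[max(y0,0):y0+110,x0:x0+100],None,fx=4,fy=4,interpolation=cv2.INTER_CUBIC)
    for a in(-1,1):
        for b in(-1,1):
            for A,B in(((a*.027,-.055,b*.022),(a*.027,.055,b*.022)),((-.027,a*.055,b*.022),(.027,a*.055,b*.022)),((a*.027,b*.055,-.022),(a*.027,b*.055,.022))):
                pa,pb=[tuple(((proj(n,Cu+Ru.apply(P))-[x0,max(y0,0)]+.5)*4).astype(int)) for P in(A,B)]
                cv2.line(v,tuple(map(int,pa)),tuple(map(int,pb)),(0,255,0),1)
    V.append(v)
cv2.imwrite('pics/vu.png',np.hstack(V))
E
python3 chk.py
```

```text
22.15 [0.4555 0.0307 0.1213] [ 0.3601  0.5541 -3.8813] 0.053414150682231744
X [0.4546 0.0304 0.119 ] rel [ 2.2  0.8 -0.9 -0.1  0.2  0. ] |d| 3.0 ang 0.3 q [-0.713   0.8722  1.8512  0.7655  1.4248 -1.2551]
X [0.4546 0.0304 0.074 ] rel [43.  19.8 -1.1 -0.1  0.2  0. ] |d| 47.0 ang 0.3 q [-0.713   0.9621  1.8404  0.7752  1.3681 -1.311 ]
unit up axis [-0.0045  0.0007  1.    ] centre [0.4555 0.0184 0.1194]
side [(array([286.1, 216.3]), 0.88)] pred [288.2 216.8]
top [(array([279.2, 230.7]), 0.82)] pred [281.5 230.3]
```

{"name": "drive_tool", "arguments": {
  "plan": [
    [5,2,0,0,0,0,48],
    [16,7,-1,-0.1,0.2,0,48],
    [29,13,-1,-0.1,0.2,0,48],
    [38,17,-1,-0.1,0.2,0,48],
    [42,19.3,-1.1,-0.1,0.2,0,48],
    [42,19.3,-1.1,-0.1,0.2,0,48],
    [42,19.3,-1.1,-0.1,0.2,0,48]
  ]
}}

```text
time: 23.05
position: [0.4541, 0.0313, 0.0747]
tool_rot: [-0.152, 0.691, -0.152, 0.69]
ft_force: [-1.0, -0.3, -4.1]
grip_width: 0.0538
```

Run:
```python
from u3 import *
o=get_obs();print(o['time'],o['position'],o['ft_force'],o['moment'],o['grip_width'])
go(Xp+[0,0,.0],Rp); print(proj('wrist',[*PL,.012]))
im=camera('wrist');cv2.imwrite('pics/w11.png',im)
```

```text
23.05 [0.4541 0.0313 0.0747] [-0.9558 -0.3219 -4.0829] [-1.2412 -0.1097 -0.0018] 0.05378402504242531
X [0.4546 0.0304 0.069 ] rel [ 5.6  1.6  0.5  0.1 -0.1 -0.2] |d| 6.0 ang 0.2 q [-0.713   0.9721  1.8386  0.7764  1.3622 -1.3169]
[274.2905 359.5064]
```

{"name": "drive_tool", "arguments": {
  "plan": [
    [1,0.4,0,0,0,0,48],
    [2,0.9,0,0,0,0,48],
    [2.7,1.3,0,0,0,0,48],
    [2.7,1.3,0,0,0,0,48],
    [2.7,1.3,0,0,0,0,48]
  ]
}}

```text
time: 23.6
position: [0.4542, 0.0312, 0.0718]
tool_rot: [-0.153, 0.691, -0.152, 0.69]
ft_force: [-0.5, -0.6, -4.4]
grip_width: 0.054
```

{"name": "drive_tool", "arguments": {
  "plan": [
    [0.9,0.4,0,0,0,0,48],
    [0.9,0.4,0,0,0,0,48],
    [0.9,0.4,0,0,0,0,48]
  ]
}}

```text
time: 23.9
position: [0.4542, 0.0312, 0.0707]
tool_rot: [-0.152, 0.691, -0.152, 0.69]
ft_force: [-0.8, 0.2, -3.4]
grip_width: 0.0536
```

{"name": "drive_tool", "arguments": {
  "plan": [
    [0.9,0.4,0,0,0,0,48],
    [0.9,0.4,0,0,0,0,48],
    [0.9,0.4,0,0,0,0,48]
  ]
}}

```text
time: 24.2
position: [0.4542, 0.0312, 0.0697]
tool_rot: [-0.152, 0.691, -0.152, 0.69]
ft_force: [0.7, -1.0, -4.8]
grip_width: 0.0537
```

{"name": "drive_tool", "arguments": {
  "plan": [
    [0.9,0.4,0,0,0,0,48],
    [0.9,0.4,0,0,0,0,48],
    [0.9,0.4,0,0,0,0,48]
  ]
}}

```text
time: 24.5
position: [0.4542, 0.0311, 0.0687]
tool_rot: [-0.152, 0.691, -0.152, 0.69]
ft_force: [0.2, -0.3, -4.5]
grip_width: 0.0539
```

{"name": "drive_tool", "arguments": {
  "plan": [
    [0.9,0.4,0,0,0,0,48],
    [0.9,0.4,0,0,0,0,48],
    [0.9,0.4,0,0,0,0,48]
  ]
}}

```text
time: 24.8
position: [0.4542, 0.0311, 0.0677]
tool_rot: [-0.153, 0.691, -0.152, 0.69]
ft_force: [0.2, -0.4, -3.8]
grip_width: 0.0539
```

{"name": "drive_tool", "arguments": {
  "plan": [
    [0.9,0.4,0,0,0,0,48],
    [0.9,0.4,0,0,0,0,48],
    [0.9,0.4,0,0,0,0,48]
  ]
}}

```text
time: 25.1
position: [0.4542, 0.0312, 0.0676]
tool_rot: [-0.152, 0.691, -0.152, 0.69]
ft_force: [-1.1, -2.6, 1.3]
grip_width: 0.0536
```

{"name": "drive_tool", "arguments": {
  "plan": [
    [0.5,0.2,0,0,0,0,48],
    [0.5,0.2,0,0,0,0,48],
    [0.5,0.2,0,0,0,0,48]
  ]
}}

```text
time: 25.4
position: [0.4542, 0.0313, 0.0676]
tool_rot: [-0.151, 0.691, -0.151, 0.691]
ft_force: [-2.0, -3.2, 5.2]
grip_width: 0.0538
```

Run:
```python
from u3 import *
o=get_obs();print(o['position'],o['ft_force'],o['moment'])
for n in('side','top'):
    cv2.imwrite(f'pics/{n}_c.png',camera(n)); print(n,[(np.round(x['location'],1),round(x['conf'],2)) for x in mark_of(n,'unit_center')][:2],proj(n,[*PL,.067]).round(1))
```

```text
[0.4542 0.0313 0.0676] [-1.9888 -3.2474  5.2035] [-0.2857 -0.1973  0.0606]
side [(array([283.2, 228.3]), 0.98)] [288.5 228.9]
top [(array([280.1, 232.2]), 0.78)] [281.3 232.5]
```

{"name": "drive_tool", "arguments": {
  "plan": [
    [-0.5,-0.3,0,0,0,0,48],
    [-0.5,-0.3,0,0,0,0,56],
    [-0.5,-0.3,0,0,0,0,59],
    [-0.5,-0.3,0,0,0,0,63],
    [-0.5,-0.3,0,0,0,0,70],
    [-0.5,-0.3,0,0,0,0,76],
    [-0.5,-0.3,0,0,0,0,76],
    [-0.5,-0.3,0,0,0,0,76]
  ]
}}

```text
time: 26.4
position: [0.4542, 0.031, 0.0668]
tool_rot: [-0.152, 0.691, -0.152, 0.69]
ft_force: [0.2, -0.4, 0.6]
grip_width: 0.0752
```

{"name": "drive_tool", "arguments": {
  "plan": [
    [0,-8,0,0,0,0,78],
    [0,-20,0,0,0,0,78],
    [0,-40,0,0,0,0,78],
    [0,-70,0,0,0,0,78],
    [0,-100,0,0,0,0,78],
    [0,-120,0,0,0,0,78],
    [0,-130,0,0,0,0,78],
    [0,-130,0,0,0,0,78]
  ]
}}

```text
time: 27.2
position: [0.4548, -0.0888, 0.1218]
tool_rot: [-0.152, 0.69, -0.154, 0.69]
ft_force: [-0.2, -0.6, -1.2]
grip_width: 0.078
```

Run:
```python
from u3 import *
o=get_obs();print(o['time'],o['position'],o['ft_force'],o['grip_width'])
I={n:camera(n) for n in('wrist','side','top')}
for n in I:
    cv2.imwrite(f'pics/{n}_f.png',I[n])
    for t,z in(('unit_center',.067),('platform_top',.012),('probe_center',.06),('probe_nose',.06)):
        print(n,t,[(np.round(x['location'],1),round(x['conf'],2),atz(n,x['location'],z).round(4)) for x in mark_of(n,t)][:2])
a=cv2.resize(I['wrist'],(440,330)); b=cv2.resize(I['side'][180:335,205:340],(350,402),interpolation=cv2.INTER_CUBIC); c=cv2.resize(I['top'][190:265,160:325],(440,200),interpolation=cv2.INTER_CUBIC)
cv2.imwrite('pics/vf.png',np.hstack([np.vstack([a,c]),cv2.copyMakeBorder(b,0,128,0,0,0)]))
```

```text
27.2 [ 0.4548 -0.0888  0.1218] [-0.1522 -0.5588 -1.2122] 0.07803109248892655
wrist unit_center [(array([278.7, 209.1]), 0.96, array([0.4574, 0.0201, 0.067 ]))]
wrist platform_top [(array([277.8, 209. ]), 0.54, array([0.4571, 0.0833, 0.012 ])), (array([268.9, 135.2]), 0.15, array([0.446 , 0.2302, 0.012 ]))]
wrist probe_center [(array([269.4, 104.4]), 0.9, array([0.4475, 0.2193, 0.06  ]))]
wrist probe_nose [(array([268.2, 133.3]), 0.74, array([0.4473, 0.1502, 0.06  ]))]
side unit_center [(array([284.2, 225.6]), 0.91, array([0.4714, 0.0132, 0.067 ]))]
side platform_top [(array([288.4, 242. ]), 0.59, array([0.4523, 0.0224, 0.012 ]))]
side probe_center [(array([253.3, 282.2]), 0.7, array([0.4516, 0.2144, 0.06  ]))]
side probe_nose [(array([262.7, 264.3]), 0.8, array([0.4591, 0.1548, 0.06  ]))]
top unit_center [(array([278.9, 231.8]), 0.9, array([0.4564, 0.0245, 0.067 ]))]
top platform_top [(array([280.8, 233.9]), 0.97, array([0.4557, 0.019 , 0.012 ])), (array([230.4, 234.6]), 0.62, array([0.4519, 0.1551, 0.012 ]))]
top probe_center [(array([203.3, 234.7]), 0.62, array([0.4467, 0.2204, 0.06  ]))]
top probe_nose [(array([229.5, 235.7]), 0.91, array([0.4451, 0.1523, 0.06  ]))]
```

View pics/vf.png

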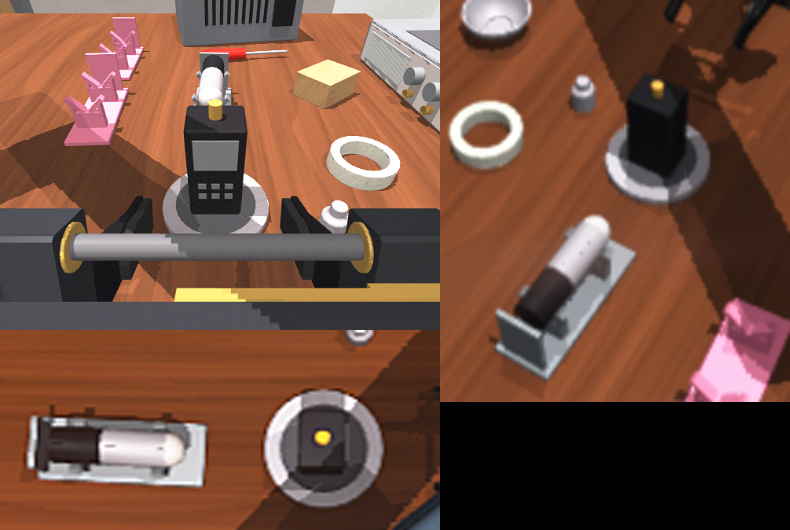

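View 12 shows the unit upright near the middle of the disc, stub up. The probe lies in the grey cradle with its nose at the open end, and the gripper is clear. Hand in.

```bash
python3 -c "
from rig import *
print(hand_in())"
```

```text
the job is handed in; nothing more can be done
None
```

Both parts of the job are done, in the order asked, and handed in at about 28 s of the 61 s allowed.

**Probe:** I took it from standing, turned it level and lowered it into the grey cradle until the saddles carried it (about 11 N), then released it. The last pictures show it in both saddles, nose at the open end and handle short of the plate. By the wrist view it lies up to about 2 mm towards the open end of centre; I left that uncorrected.

**Unit:** I gripped it across its width, stood it up and lowered it until it touched the platform, with no drop seen. The last pictures show it upright, stub up.

**Checks that disagreed:**
- **Unit position:** the wrist and top views put its centre about 3–6 mm from the platform centre. The side view's mark was about 17 mm off, but its picture shows the unit near the middle.
- **Cradle position:** the wrist and fixed views differed by about 2–3 mm along its length. I used the wrist value.
- **Seating height:** the probe touched the saddles about 4 mm lower than I had computed, so it sat slightly off in the grip.

In the areas shown by the last pictures the bystanders look undisturbed; I did not check each one. The highest force I read was about 11 N, and the gripper was clear of everything at hand-in.

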